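# Set the nut and lock the cam clamp on a brass plate

## Robot

A 6-joint arm with a two-finger parallel gripper is mounted at the origin on the work surface. World frame = base frame: x ahead of the robot, y to its left, z up, the work surface at z = 0. Lengths are in m, angles in rad, forces in N, time in s.
With the tool pointing down it reaches from about 0.3 to 0.85 m from the base axis. Payload 5.4 kg.
Tool frame: the origin (TCP) lies at the very end of the fingers, on their centre line; the grasp point (between the pads) lies 19 mm behind it (grasp_offset is the z of the grasp point in the tool frame, in m); z points along the fingers, y is the direction in which the jaws open and shut (so a half turn about z gives the same grasp; the last joint's range is limited). The gripper opens to 85 mm and grips with 20 to 120 N. Pads are 22 mm wide; open, the fingers measure 114 mm over their backs; the gripper's body (76 mm by 85 mm) begins 54 mm behind the grasp point. The pads swing forward as they close: fully open they stand 13 mm farther back than shut.
Start: joints at [1.029, 0.158, 1.597, -0, 1.386, -0.21], TCP at [0.187, 0.544, 0.231] pointing down, gripper open.
Joint ranges: [-2.91, 2.91], [-0.94, 2.29], [0.18, 2.7], [-1.29, 4.43], [0.17, 2.64], [-3, 3]. Speed limits (rad/s): [2.57, 2.57, 3.14, 3.14, 3.14, 3.14].

## Interface

Orientations are given as a unit quaternion [w, x, y, z].
In Python, from cell import observe, grab_frame, job_done, grasp_offset gives the robot as it stands. The module is installed in compiled form; this text tells all that it offers.
- The arm moves only by the tool jog_arm, never from a script. Its argument "commands" is a list of rows, each an object of numbers: "dx", "dy", "dz": the shift along the tool's x, y, z in m; "wx", "wy", "wz": the turn, a rotation vector about the tool's x, y, z in rad; "gripper": the closure in counts, from 0 (fully open) to 255 (shut). A call has 1 to 20 rows; each row is the pose to reach, as a shift and turn from the pose commanded when the call began, along the tool's axes at that moment; what a row does not reach only later rows make up. A row lasts 1/12 s, in which the tool goes at most 41.7 mm and 7.16 degrees, less where a joint would pass 70% of its speed; a pose out of reach is approached as far as the arm can. A call with a gripper value outside its range is refused whole. The fingers move at their own pace and stop on an object; "grip_force" is the grip in N (left out, the last holds). Time passes only in rows, so rows that repeat a pose let the fingers close. It gives the time, the measured TCP pose, the force and the opening at its end, in the units of the state.
- observe(): the state, without advancing time (a new reading comes with each control period).
- grab_frame(name): name is "scene" or "top" or "wrist"; returns a dict with "pixels" (384x512x3 uint8, blue, green, red), "mtx" (3x3 intrinsics, pixels), "dist" ([k1, k2, p1, p2, k3] as OpenCV has them; the pictures are not rectified), "T" (4x4, takes a point from camera to world coordinates). Camera axes: x right, y up, looking along -z (the intrinsics and any distortion apply to the point x, -y, -z); pixel columns grow to the right and rows downward; lengths in m; the calibration is good to about 2 mm. A picture is of the moment at which its call begins. There is no depth.
- job_done(): hands the job in, once; it reports no verdict.
The state is a dict: "time_s": time; "joints": joint angles; "joint_velocities": joint speeds; "joint_efforts": joint torques, N m; "tool_pos": TCP position; "tool_rot": TCP orientation; "wrist_force": force on the tool from outside, world axes, zero at the start; "torque": the same for the moment, N m; "opening": opening from 0.0 (shut) to 1.0 (fully open).
Only numpy, scipy, OpenCV 4.12 (cv2) and the standard library are available. Lean on these libraries where they do the work, as an engineer would, in place of code of your own. Each camera call takes 0.05 s, during which the arm holds its last target.

## Task

The brass plate in the small cam clamp on the bench has to be locked for drilling, but the clamp is set too loose. Set the black hand nut so that the lever with the red ball starts to bite, the rubber pad just meeting the plate, about when the lever stands straight up, then flip the lever all the way over so that it locks. Never crush the plate by locking with the nut far too tight, and leave the plate on its rest and everything else on the bench where it is.

Things in the scene. Friction and masses are not known exactly. Their poses are not given: they have to be found in the camera images.
- jig: fixed clamp. Base 220 x 150 x 12 mm on the table, two steel columns at x +50, y +/-45 mm, a blue head sliding on them that reaches forward over the plate (its arm's top, under the nut: z 111 mm, lever open). Origin on the table, z up. Nut axis at x -70, y 0; lever pivot at x +50, y 0, z 150 mm, between two grey cheeks (x 28 to 72, y -58 to 58, top z 163 mm). Yaw varies
- nut_centre (a point): centre of the black round knurled hand nut (38 mm diameter, 26 mm high, axis vertical), gripped from above; it sinks as it is tightened and as the lever closes. The right setting always lies 0.7 rad or more tighter than the start, and leaves a gap of about 4.7 mm between pad and plate with the lever fully open
- clamp_nut (a joint): turn of the hand nut in rad, 0 to 4.5 (stops), growing clockwise seen from above; starts at 0 to 0.4. Each rad lowers the pad 2.5 mm. Takes about 0.5 N m, stays where left. Lever open, the gap from pad to plate is 11.1 mm - 2.5 mm x this value + e; e is an unknown setting of the pad's foot, -3.5 to +3.5 mm, constant in a run, so the bite must be felt at the lever
- cam_lever (a joint): lever angle in rad: 0 = open (35 degrees past upright, leaning to the jig's +y), 0.61 = straight up, 2.0 = closed at its stop (to the jig's -y, 10 degrees above level); starts at 0 to 0.15. It turns about the jig's x direction through lever_pivot. The eccentric lowers head, nut and pad by 7.8 mm x (cos(1.86 - angle) + 0.285): 4.7 mm at 0.61, 10 mm at 1.86, then slightly over centre to lock
- lever_ball (a point): centre of the red ball, 26 mm diameter, at the lever's end, 95 mm from the pivot (bar 12 mm thick). Free, the lever needs under 1 N at the ball and stays where left; past the bite the sprung pad pushes back on the head with about 19 N per mm of further drop, felt at the ball first as 1.5 N more per mm, up to about 3 N on the way when set right
- lever_pivot (a point): point on the lever's pivot axis, in the plane in which the ball moves (fixed to the jig)
- plate: loose brass plate 98 x 68 x 5 mm lying on the rest under the pad; origin at the centre of its underside
- rest: fixed dark steel rest block 110 x 80 x 22 mm on the jig's base under the nut, with 3 mm fences around the plate; origin at the centre of its underside. The plate presses on it with its weight (3 N) plus the locked clamping force: 98 N if the bite comes just at upright, 19 N more or less per mm (0.4 rad of nut) tighter or looser
- spare_plate: a second, loose brass plate of the same size lying on the table beside the jig; origin at the centre of its underside; leave it
- disc_dish: loose white dish, 84 mm wide, 32 mm high, beside the jig; origin at its underside; leave it
- pliers: loose grey pliers, about 160 mm long, 12 mm high; origin at the joint of the jaws; leave them
- scriber: loose red-handled scriber 160 mm long; leave it
- brass_collar: loose brass ring, 48 mm wide, 16 mm high; leave it
- bead_jar: loose glass jar, 60 mm wide, 75 mm high; leave it
- mallet: loose small hammer 240 mm long; leave it
Mind the look-alikes: they are no part of the job. What is shaped like the plate but turquoise is not meant.

How it is judged:
By the outcome, as a careful person would: the job done as asked, in the order asked, and still so for the second after the job is handed in, with the robot touching nothing.
It also fails if it takes over 72 s, if anything falls off the work surface, if the arm or the gripper's body presses on something with over 40 N, if the wrist force passes 120 N, or if a joint passes its speed limit or range.

## Working session

There is one attempt and no reset: what is moved stays moved. The work goes in short steps, Python scripts to look and compute and a tool call to move; the robot and the scene stay as the last step left them, time stands still between calls to the robot, and variables do not carry over. Pictures are saved under pics/ and viewed, and the job is handed in when it is done.

Besides the shell and the picture viewer there is one more tool, called as name(argument=value, ...), one argument or row to a line, values as JSON. jog_arm: Moves the arm, as the interface text tells. Its arguments: {"type":"object","properties":{"commands":{"type":"array","items":{"type":"object","properties":{"dx":{"type":"number"},"dy":{"type":"number"},"dz":{"type":"number"},"wx":{"type":"number"},"wy":{"type":"number"},"wz":{"type":"number"},"gripper":{"type":"number"}}}},"grip_force":{"type":"number"}},"required":["commands"]}

```bash
mkdir -p pics
python3 - <<'E'
from cell import *
import cv2
print(observe(), grasp_offset)
for n in ["scene","top","wrist"]:
    f=grab_frame(n); cv2.imwrite(f"pics/{n}0.png",f["pixels"]); print(n,f["mtx"].tolist(),f["dist"],f["T"].round(4).tolist())
E
```

```text
{'time_s': 0.0, 'joints': array([ 1.02889070e+00,  1.59045296e-01,  1.59826780e+00, -7.38634195e-06,
        1.38621079e+00, -2.10125566e-01]), 'joint_velocities': array([ 1.80186982e-03,  6.72374226e-04, -2.79073081e-04,  1.07539580e-03,
        1.75150113e-05, -1.06311465e-03]), 'joint_efforts': array([ 1.59568531e-04, -3.96005559e+01, -3.31426692e+01, -2.76463079e-04,
        8.52918980e-03, -6.14445348e-07]), 'tool_pos': array([0.18700277, 0.54308787, 0.23030121]), 'tool_rot': array([-3.51215004e-04,  1.65129458e-01,  9.86271428e-01, -8.99486888e-04]), 'wrist_force': array([0.03382421, 0.32890372, 0.1423814 ]), 'torque': array([-0.03311742,  0.03498881,  0.00884113]), 'opening': 0.9996747242839964} -0.0187
scene [[350.86567049168315, 0.0, 253.62859040955126], [0.0, 350.86567049168315, 189.11528307541087], [0.0, 0.0, 1.0]] [-0.04301744  0.          0.          0.          0.        ] [[0.3179, -0.5686, 0.7587, 1.4257], [0.9481, 0.1856, -0.2581, -0.2912], [0.0059, 0.8014, 0.5981, 0.8775], [0.0, 0.0, 0.0, 1.0]]
top [[365.49792746283845, 0.0, 252.07984133396423], [0.0, 365.49792746283845, 187.26707154403937], [0.0, 0.0, 1.0]] [0.02569491 0.         0.         0.         0.        ] [[0.0179, 0.9959, -0.0885, 0.4248], [-0.9998, 0.0188, 0.0093, 0.0439], [0.0109, 0.0883, 0.996, 1.2673], [0.0, 0.0, 0.0, 1.0]]
wrist [[272.79892920278974, 0.0, 253.89377882317814], [0.0, 272.79892920278974, 192.98097287751997], [0.0, 0.0, 1.0]] [-0.06404308  0.          0.          0.          0.        ] [[0.3269, -0.9089, -0.2589, 0.1216], [0.945, 0.3139, 0.0912, 0.5654], [-0.0016, -0.2745, 0.9616, 0.3726], [0.0, 0.0, 0.0, 1.0]]
```

View pics/scene0.png

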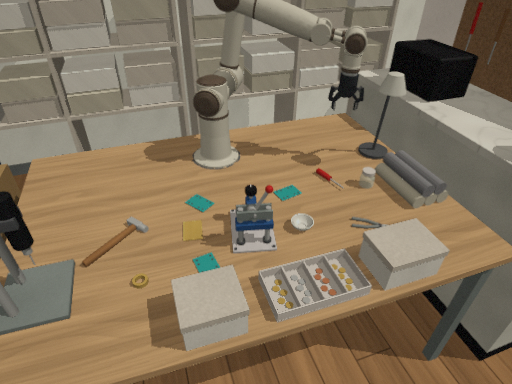

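View pics/top0.png

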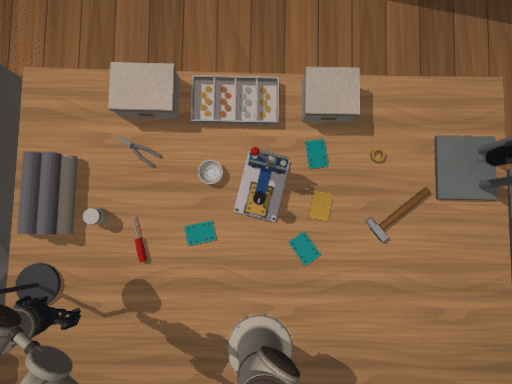

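View pics/wrist0.png

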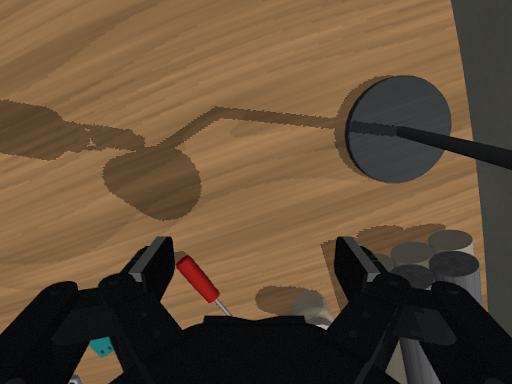

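The top view shows the jig: nut at about (260,198), red ball at (255,151). The spare brass plate is at (320,206) and there are turquoise decoys around it. Next I'll measure.

```bash
cat > h.py <<'E'
import numpy as np, cv2
from cell import *
def ray(f,uv):
    p=cv2.undistortPoints(np.array([[uv]],float),f["mtx"],f["dist"])[0,0]
    d=f["T"][:3,:3]@np.array([p[0],-p[1],-1.0]); return f["T"][:3,3],d/np.linalg.norm(d)
def onz(f,uv,z):
    o,d=ray(f,uv); return o+d*(z-o[2])/d[2]
def tri(a,ua,b,ub):
    o1,d1=ray(a,ua);o2,d2=ray(b,ub)
    s=np.linalg.lstsq(np.c_[d1,-d2],o2-o1,rcond=None)[0]
    p,q=o1+d1*s[0],o2+d2*s[1]; return (p+q)/2,np.linalg.norm(p-q)
def proj(f,P):
    T=np.linalg.inv(f["T"]);c=T[:3,:3]@np.array(P)+T[:3,3]
    return cv2.projectPoints(np.array([[c[0],-c[1],-c[2]]]),np.zeros(3),np.zeros(3),f["mtx"],f["dist"])[0][0,0]
def blobs(mask,amin=8):
    n,l,s,c=cv2.connectedComponentsWithStats(mask.astype(np.uint8))
    return [(s[i].tolist(),c[i].round(2).tolist()) for i in range(1,n) if s[i][4]>=amin]
E
python3 - <<'E'
from h import *
s=grab_frame("scene");t=grab_frame("top")
for n,f,(x0,y0,x1,y1) in [("s",s,(215,165,325,265)),("t",t,(190,130,340,240))]:
    im=f["pixels"]; hsv=cv2.cvtColor(im,cv2.COLOR_BGR2HSV); h,S,v=cv2.split(hsv)
    roi=np.zeros(h.shape,bool);roi[y0:y1,x0:x1]=1
    print(n,"red",blobs(((h<6)|(h>174))&(S>150)&(v>90)&roi))
    print(n,"black",blobs((v<50)&roi,15))
    print(n,"blue",blobs((h>100)&(h<125)&(S>120)&roi,15))
    print(n,"yellow",blobs((h>18)&(h<30)&(S>150)&roi,15))
    cv2.imwrite(f"pics/crop_{n}.png",cv2.resize(im[y0:y1,x0:x1],None,fx=5,fy=5,interpolation=cv2.INTER_CUBIC))
E
```

```text
s red [([316, 169, 9, 9, 48], [320.54, 172.29]), ([266, 186, 7, 7, 42], [268.86, 188.81])]
s black [([246, 185, 10, 11, 92], [250.48, 190.39])]
s blue [([246, 195, 10, 9, 64], [250.69, 199.97]), ([236, 220, 37, 11, 297], [253.93, 224.84])]
s yellow []
t red [([251, 147, 8, 8, 53], [254.47, 150.7])]
t black [([254, 192, 12, 12, 94], [259.27, 197.03])]
t blue [([258, 157, 7, 5, 19], [260.58, 159.11]), ([276, 160, 5, 5, 15], [277.87, 161.8]), ([249, 163, 36, 31, 280], [263.65, 178.66])]
t yellow [([246, 184, 25, 32, 273], [256.7, 203.29]), ([310, 191, 23, 30, 526], [320.52, 205.46])]
```

View pics/crop_s.png

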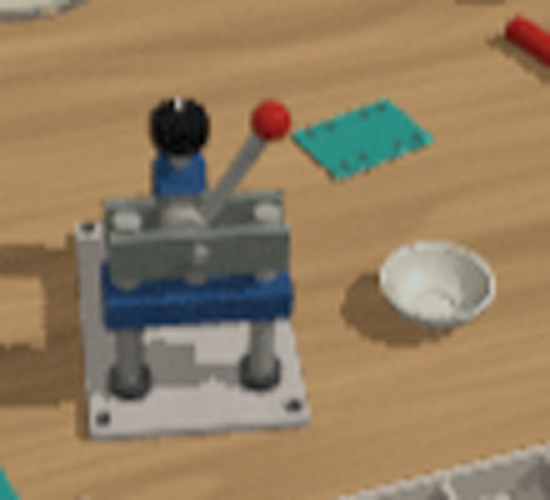

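View pics/crop_t.png

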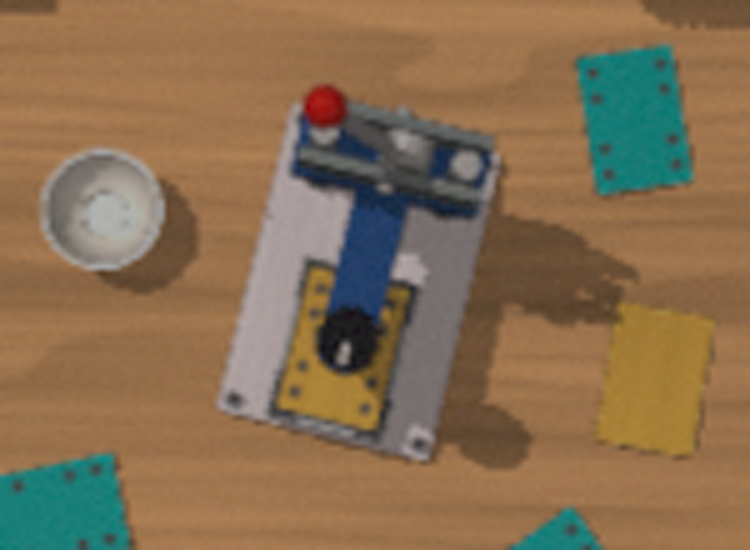

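The crops show the nut (black, white index mark, top px ~(259,197)), the ball (254.5,150.7) leaning towards jig +y, and the base outline. The red-handled scriber and the black lamp base and drill stand are the only look-alikes, and all are well away.

Run:
```python
from h import *
s=grab_frame("scene");t=grab_frame("top")
B,e=tri(t,(254.47,150.7),s,(269.0,188.9));print("ball",B.round(4),e)
N,e=tri(t,(259.3,197.2),s,(250.6,190.3));print("nut",N.round(4),e)
c=[onz(t,u,.012) for u in [(233.6,211.6),(276.4,222.4),(290,160.2)]]
print([x.round(4) for x in c],np.linalg.norm(c[0]-c[1]),np.linalg.norm(c[1]-c[2]))
a=c[2]-c[1];b=c[1]-c[0];print("yaw",np.arctan2(a[1],a[0]),np.arctan2(b[1],b[0])+np.pi/2)
O=(c[0]+c[2])/2;print("O",O)
yaw=np.arctan2(a[1],a[0])
for yaw in (yaw,):
  ex=np.array([np.cos(yaw),np.sin(yaw),0]);ey=np.array([-ex[1],ex[0],0])
  O[2]=0
  print("nut pred",O-.07*ex,"piv",O+.05*ex+[0,0,.15]); 
  for q in (0,.1,.15):
    th=.61-q; print("ball pred",q,O+.05*ex+np.array([0,0,.15])+.095*(np.sin(th)*ey+np.cos(th)*np.array([0,0,1])))
  d=B-(O+.05*ex);print("ball in jig",d@ex,d@ey,B[2]-.15)
```

```text
ball [0.6224 0.0305 0.2338] 0.002656297991269253
nut [0.4951 0.0123 0.1417] 0.0036610390716452527
[array([0.4516, 0.094 , 0.012 ]), array([ 0.4174, -0.0532,  0.012 ]), array([ 0.6333, -0.0979,  0.012 ])] 0.15104467155443177 0.22047358357736085
yaw -0.20407746137305496 -0.2283472363986372
O [ 0.5424202  -0.00194924  0.012     ]
nut pred [0.47387282 0.01223723 0.        ] piv [ 0.59138262 -0.01208244  0.15      ]
ball pred 0 [0.60241208 0.04121062 0.22786656]
ball pred 0.1 [0.60078153 0.03333201 0.23291073]
ball pred 0.15 [0.59992998 0.02921743 0.23512499]
ball in jig 0.02175981783732815 0.04799409019008873 0.08375719996622874
```

Run:
```python
from h import *
s=grab_frame("scene");t=grab_frame("top")
print(onz(t,(254.47,150.7),.234),onz(s,(269,188.9),.234))
print(onz(t,(259.3,197.2),.13),onz(s,(250.6,190.3),.13))
# table-level: base corners and robot base, scene view
print("scene base corners z12",[onz(s,u,.012).round(4) for u in [(215+308/5,165+420/5),(215+92/5,165+437/5),(215+78/5,165+222/5)]])
print("dish t",onz(t,(190+103/5,130+210/5),.03),"s",onz(s,(215+438/5,165+282/5),.03))
print("teal", onz(t,(317,154),0.002),onz(s,(206.,262.5),.002))
print(proj(t,[0,0,0]),proj(s,[0,0,0]))
print(proj(t,observe()["tool_pos"]),proj(s,observe()["tool_pos"]))
```

```text
[0.62191043 0.02926164 0.234     ] [0.62308373 0.03166647 0.234     ]
[0.49528039 0.01019785 0.13      ] [0.48089295 0.01888171 0.13      ]
scene base corners z12 [array([0.671 , 0.0487, 0.012 ]), array([ 0.6405, -0.0935,  0.012 ]), array([ 0.4236, -0.0428,  0.012 ])]
dish t [0.58435204 0.17451154 0.03      ] s [0.58989388 0.18040562 0.03      ]
teal [ 0.65871279 -0.19349765  0.002     ] [ 0.64643683 -0.18836058  0.002     ]
[258.80496265 347.942955  ] [215.63580201 155.43667911]
[ 63.21964654 304.12525315] [342.86158277 111.82398226]
```

```bash
cat >> h.py <<'E'
from scipy.spatial.transform import Rotation as R
def rot():
    q=observe()["tool_rot"]; return R.from_quat([q[1],q[2],q[3],q[0]]).as_matrix()
def target(psi): # tool down, tool y at heading psi
    y=np.array([np.cos(psi),np.sin(psi),0]); z=np.array([0,0,-1.]); return np.c_[np.cross(y,z),y,z]
def rel(pos,psi):
    o=observe();M=rot(); d=M.T@(np.array(pos)-o["tool_pos"]); w=R.from_matrix(M.T@target(psi)).as_rotvec()
    print("d",d.round(4),"w",w.round(4)); return d,w
def st():
    o=observe();M=rot();print("t",round(o["time_s"],2),"pos",o["tool_pos"].round(4),"psi",round(float(np.arctan2(M[1,1],M[0,1])),4),"zax",M[:,2].round(4),"F",o["wrist_force"].round(2),"T",o["torque"].round(2),"op",round(float(o["opening"]),3),"j",o["joints"].round(3))
E
python3 - <<'E'
from h import *
st(); rel([.485,.013,.27],1.53)
E
```

```text
t 0.45 pos [0.1873 0.5436 0.2312] psi 1.239 zax [-1.e-04 -2.e-04 -1.e+00] F [ 1.05  0.34 -0.2 ] T [-0.03 -0.01 -0.02] op 1.001 j [ 1.029  0.158  1.597  0.     1.386 -0.21 ]
d [-0.4543 -0.4047 -0.0387] w [-2.00e-04 -1.00e-04 -2.91e-01]
```

jog_arm(
  commands=[
    {"dx":-0.1,"dy":-0.09,"dz":-0.039,"wz":-0.1},
    {"dx":-0.454,"dy":-0.405,"dz":-0.039,"wz":-0.29},
    {"dx":-0.454,"dy":-0.405,"dz":-0.039,"wz":-0.29},
    {"dx":-0.454,"dy":-0.405,"dz":-0.039,"wz":-0.29},
    {"dx":-0.454,"dy":-0.405,"dz":-0.039,"wz":-0.29},
    {"dx":-0.454,"dy":-0.405,"dz":-0.039,"wz":-0.29},
    {"dx":-0.454,"dy":-0.405,"dz":-0.039,"wz":-0.29},
    {"dx":-0.454,"dy":-0.405,"dz":-0.039,"wz":-0.29},
    {"dx":-0.454,"dy":-0.405,"dz":-0.039,"wz":-0.29},
    {"dx":-0.454,"dy":-0.405,"dz":-0.039,"wz":-0.29},
    {"dx":-0.454,"dy":-0.405,"dz":-0.039,"wz":-0.29},
    {"dx":-0.454,"dy":-0.405,"dz":-0.039,"wz":-0.29},
    {"dx":-0.454,"dy":-0.405,"dz":-0.039,"wz":-0.29},
    {"dx":-0.454,"dy":-0.405,"dz":-0.039,"wz":-0.29},
    {"dx":-0.454,"dy":-0.405,"dz":-0.039,"wz":-0.29},
    {"dx":-0.454,"dy":-0.405,"dz":-0.039,"wz":-0.29},
    {"dx":-0.454,"dy":-0.405,"dz":-0.039,"wz":-0.29},
    {"dx":-0.454,"dy":-0.405,"dz":-0.039,"wz":-0.29},
  ],
)

```text
validation failed for argument at $.co...
```

Run:
```python
from h import *
f=grab_frame("wrist");cv2.imwrite("pics/w1.png",f["pixels"]);st()
s=grab_frame("scene");cv2.imwrite("pics/s1.png",cv2.resize(s["pixels"][130:280,180:360],None,fx=4,fy=4))
print(proj(f,[.495,.013,.155]),proj(f,[.622,.0305,.234]))
```

```text
t 0.5 pos [0.1873 0.5436 0.2313] psi 1.239 zax [-0. -0. -1.] F [ 0.61 -0.52  0.31] T [-0.01  0.   -0.  ] op 1.002 j [ 1.029  0.158  1.597  0.     1.386 -0.21 ]
[  4.05714174 475.68686254] [ 45.00829648 549.79125133]
```

View pics/w1.png

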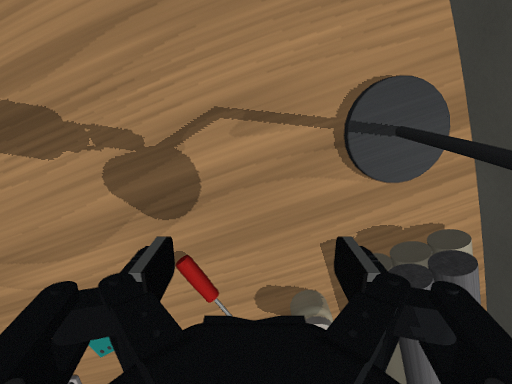

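The move was refused on validation, so nothing moved and the view is unchanged. I'll retry with a simpler call.

jog_arm(
  commands=[
    {"dx":-0.1,"dy":-0.09,"dz":-0.039,"wx":0,"wy":0,"wz":-0.1,"gripper":0},
  ],
)

```text
time_s: 0.63
tool_pos: [0.2039, 0.5101, 0.2397]
tool_rot: [-0.002, 0.113, 0.994, -0.001]
wrist_force: [0.2, 0.1, -0.5]
opening: 0.998
```

Run:
```python
from h import *
st(); rel([.485,.013,.27],1.53)
```

```text
t 0.63 pos [0.2039 0.5101 0.2397] psi 1.3435 zax [-0.0046 -0.0024 -1.    ] F [ 0.24  0.15 -0.47] T [-0.07 -0.01  0.02] op 0.998 j [ 0.969  0.089  1.656  0.002  1.401 -0.375]
d [-0.3858 -0.4211 -0.0304] w [-0.003  -0.0042 -0.1865]
```

jog_arm(
  commands=[
    {"dx":-0.386,"dy":-0.421,"dz":-0.03,"wx":0,"wy":0,"wz":-0.187,"gripper":0},
    {"dx":-0.386,"dy":-0.421,"dz":-0.03,"wx":0,"wy":0,"wz":-0.187,"gripper":0},
    {"dx":-0.386,"dy":-0.421,"dz":-0.03,"wx":0,"wy":0,"wz":-0.187,"gripper":0},
    {"dx":-0.386,"dy":-0.421,"dz":-0.03,"wx":0,"wy":0,"wz":-0.187,"gripper":0},
    {"dx":-0.386,"dy":-0.421,"dz":-0.03,"wx":0,"wy":0,"wz":-0.187,"gripper":0},
    {"dx":-0.386,"dy":-0.421,"dz":-0.03,"wx":0,"wy":0,"wz":-0.187,"gripper":0},
    {"dx":-0.386,"dy":-0.421,"dz":-0.03,"wx":0,"wy":0,"wz":-0.187,"gripper":0},
    {"dx":-0.386,"dy":-0.421,"dz":-0.03,"wx":0,"wy":0,"wz":-0.187,"gripper":0},
    {"dx":-0.386,"dy":-0.421,"dz":-0.03,"wx":0,"wy":0,"wz":-0.187,"gripper":0},
    {"dx":-0.386,"dy":-0.421,"dz":-0.03,"wx":0,"wy":0,"wz":-0.187,"gripper":0},
    {"dx":-0.386,"dy":-0.421,"dz":-0.03,"wx":0,"wy":0,"wz":-0.187,"gripper":0},
    {"dx":-0.386,"dy":-0.421,"dz":-0.03,"wx":0,"wy":0,"wz":-0.187,"gripper":0},
    {"dx":-0.386,"dy":-0.421,"dz":-0.03,"wx":0,"wy":0,"wz":-0.187,"gripper":0},
    {"dx":-0.386,"dy":-0.421,"dz":-0.03,"wx":0,"wy":0,"wz":-0.187,"gripper":0},
    {"dx":-0.386,"dy":-0.421,"dz":-0.03,"wx":0,"wy":0,"wz":-0.187,"gripper":0},
    {"dx":-0.386,"dy":-0.421,"dz":-0.03,"wx":0,"wy":0,"wz":-0.187,"gripper":0},
  ],
)

```text
time_s: 1.97
tool_pos: [0.4861, 0.0089, 0.2729]
tool_rot: [-0.0, 0.024, 1.0, 0.0]
wrist_force: [-0.8, -0.6, 0.3]
opening: 0.997
```

Run:
```python
from h import *
f=grab_frame("wrist");cv2.imwrite("pics/w2.png",f["pixels"]);st()
print(proj(f,[.495,.013,.155]),proj(f,[.622,.0305,.234]))
```

```text
t 2.02 pos [0.4856 0.0101 0.2728] psi 1.5248 zax [-5.e-04  6.e-04 -1.e+00] F [-0.29 -0.22 -0.21] T [ 0.03 -0.02 -0.02] op 1.0 j [-0.229 -0.104  1.783  0.     1.463 -1.754]
[259.18078368 196.62117452] [287.32286302 361.95136163]
```

View pics/w2.png

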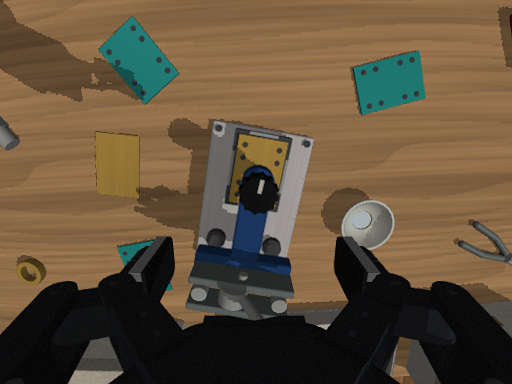

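The wrist view shows the nut at (259,193) with its white mark at (261,186), the plate under it, and the cheeks below at row ~280. My projection falls within 4 px of the nut. Refining next.

Run:
```python
from h import *
f=grab_frame("wrist")
im=f["pixels"];hsv=cv2.cvtColor(im,cv2.COLOR_BGR2HSV);h,S,v=cv2.split(hsv)
roi=np.zeros(h.shape,bool);roi[150:225,220:300]=1
print(blobs((v<45)&roi,30))
sub=im[100:330,170:340];cv2.imwrite("pics/w2c.png",cv2.resize(sub,None,fx=3.4,fy=2.6*1,interpolation=cv2.INTER_CUBIC) if 0 else cv2.resize(sub,None,fx=2.6,fy=2.6,interpolation=cv2.INTER_CUBIC))
m=((h>18)&(h<30)&(S>130)&(v>60));r2=np.zeros(h.shape,bool);r2[100:230,215:300]=1
print("plate",blobs(m&r2,30)); r3=np.zeros(h.shape,bool);r3[120:210,80:150]=1
m3=(m&r3).astype(np.uint8)
# blue arm edges
b=((h>100)&(h<125)&(S>100)&(v>40));print("blue",blobs(b,30))
for z in (.14,.15,.155):print(z,onz(f,(259,192.5),z))
c=[onz(f,u,.012) for u in [(211.5,120.5),(313,138.5)]];print(c,np.linalg.norm(c[0]-c[1]));d=c[1]-c[0];print("yaw",np.arctan2(d[1],d[0])-np.pi/2)
s=grab_frame("scene");t=grab_frame("top");
```

```text
[([243, 166, 27, 9, 63], [255.7, 168.38]), ([234, 172, 44, 43, 1228], [256.14, 193.41]), ([224, 184, 12, 21, 74], [227.15, 195.46])]
plate [([228, 134, 59, 70, 1806], [256.3, 159.34])]
blue [([242, 166, 31, 17, 165], [256.08, 171.79]), ([193, 203, 97, 73, 2375], [244.06, 246.23])]
0.14 [0.49441115 0.01435506 0.14      ]
0.15 [0.49157251 0.01429279 0.15      ]
0.155 [0.49015318 0.01426165 0.155     ]
[array([ 0.42015147, -0.0484127 ,  0.012     ]), array([0.45254258, 0.09745844, 0.012     ])] 0.1494241359679697
yaw -0.21850762787816658
```

View pics/w2c.png

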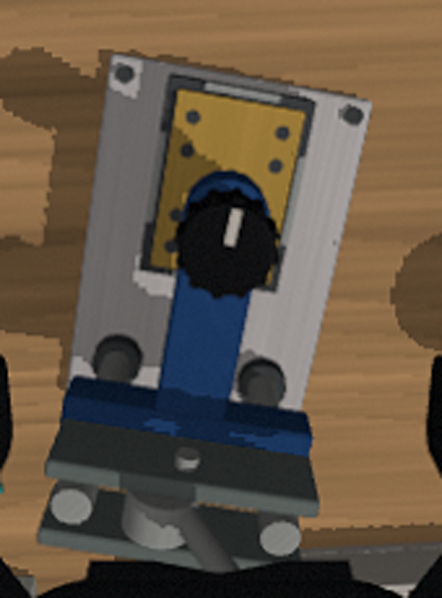

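Run:
```python
from h import *
f=grab_frame("wrist");s=grab_frame("scene");t=grab_frame("top")
for im,n,(x0,y0,x1,y1) in [(s["pixels"],"s",(225,165,295,235))]:
    cv2.imwrite("pics/s2c.png",cv2.resize(im[y0:y1,x0:x1],None,fx=8,fy=8,interpolation=cv2.INTER_CUBIC))
print(tri(f,(257.5,193.8),s,(250.6,190.3)),tri(f,(257.5,193.8),t,(259.3,197.2)))
A=0;b=0
for g,u in [(f,(257.5,193.8)),(s,(250.6,190.3)),(t,(259.3,197.2))]:
    o,d=ray(g,u);P=np.eye(3)-np.outer(d,d);A=A+P;b=b+P@o
print(np.linalg.solve(A,b))
st()
```

```text
(array([0.495111  , 0.01411057, 0.14126146]), np.float64(0.00019998462608587496)) (array([0.49409044, 0.0123351 , 0.14553223]), np.float64(0.0033837148877973104))
[0.49499892 0.01288803 0.14154801]
t 2.32 pos [0.4854 0.0112 0.273 ] psi 1.5277 zax [ 2.e-04  0.e+00 -1.e+00] F [-1.1  -0.11  0.7 ] T [-0.04 -0.03 -0.03] op 0.998 j [-0.227 -0.105  1.784  0.     1.463 -1.754]
```

View pics/s2c.png

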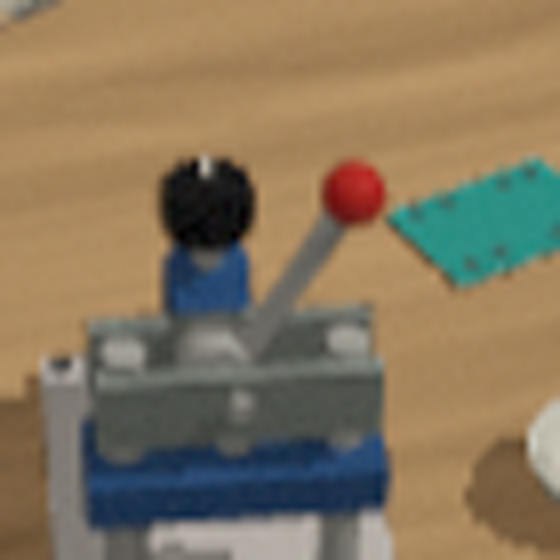

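The three rays agree: nut centre is about (0.495, 0.013, 0.141), ball (0.622, 0.031, 0.234), yaw -0.22. Both fit the 120 mm spacing between nut axis and pivot. Descending on the nut.

Run:
```python
from h import *
st(); rel([.495,.013,.126],1.5277)
```

```text
t 2.32 pos [0.4854 0.0112 0.273 ] psi 1.5277 zax [ 2.e-04  0.e+00 -1.e+00] F [-1.1  -0.11  0.7 ] T [-0.04 -0.03 -0.03] op 0.998 j [-0.227 -0.105  1.784  0.     1.463 -1.754]
d [-0.0095  0.0022  0.147 ] w [0.     0.0002 0.    ]
```

jog_arm(
  commands=[
    {"dx":-0.0095,"dy":0.002,"dz":0.03,"wx":0,"wy":0,"wz":0,"gripper":0},
    {"dx":-0.0095,"dy":0.002,"dz":0.06,"wx":0,"wy":0,"wz":0,"gripper":0},
    {"dx":-0.0095,"dy":0.002,"dz":0.09,"wx":0,"wy":0,"wz":0,"gripper":0},
    {"dx":-0.0095,"dy":0.002,"dz":0.115,"wx":0,"wy":0,"wz":0,"gripper":0},
    {"dx":-0.0095,"dy":0.002,"dz":0.135,"wx":0,"wy":0,"wz":0,"gripper":0},
    {"dx":-0.0095,"dy":0.002,"dz":0.147,"wx":0,"wy":0,"wz":0,"gripper":0},
    {"dx":-0.0095,"dy":0.002,"dz":0.147,"wx":0,"wy":0,"wz":0,"gripper":0},
  ],
  grip_force=80,
)

```text
time_s: 2.9
tool_pos: [0.4927, 0.0129, 0.1228]
tool_rot: [-0.003, 0.022, 1.0, 0.001]
wrist_force: [-1.0, 0.3, -0.3]
opening: 1.001
```

Run:
```python
from h import *
f=grab_frame("wrist");cv2.imwrite("pics/w3.png",f["pixels"][120:384]);st()
s=grab_frame("scene");cv2.imwrite("pics/s3.png",cv2.resize(s["pixels"][110:260,190:340],None,fx=4,fy=4,interpolation=cv2.INTER_CUBIC))
```

```text
t 2.95 pos [0.494  0.0125 0.1247] psi 1.5269 zax [-3.1e-03  7.0e-04 -1.0e+00] F [ 0.48 -0.37  0.36] T [ 0.   -0.    0.01] op 1.0 j [-0.22   0.064  1.922  0.     1.159 -1.747]
```

View pics/w3.png

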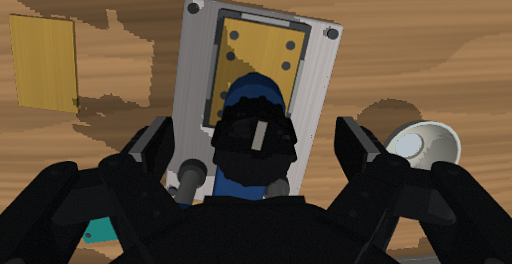

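View pics/s3.png

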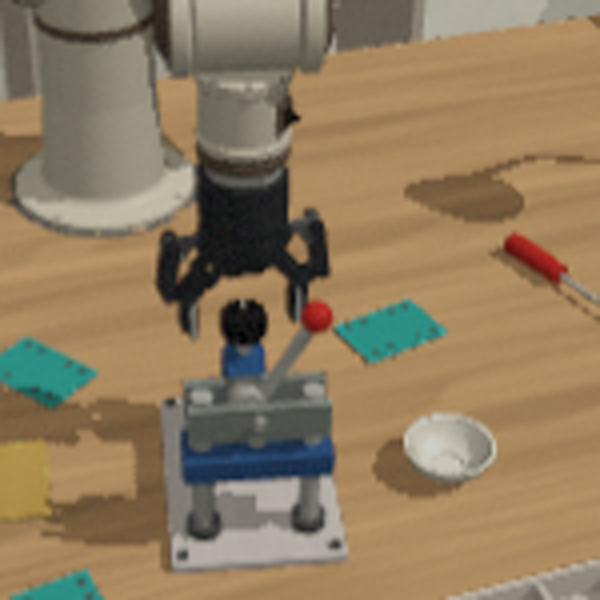

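The nut (255, ~250 full-frame) sits centred between the jaws. Closing.

jog_arm(
  commands=[
    {"dx":0,"dy":0,"dz":0,"wx":0,"wy":0,"wz":0,"gripper":255},
    {"dx":0,"dy":0,"dz":0,"wx":0,"wy":0,"wz":0,"gripper":255},
    {"dx":0,"dy":0,"dz":0,"wx":0,"wy":0,"wz":0,"gripper":255},
    {"dx":0,"dy":0,"dz":0,"wx":0,"wy":0,"wz":0,"gripper":255},
    {"dx":0,"dy":0,"dz":0,"wx":0,"wy":0,"wz":0,"gripper":255},
    {"dx":0,"dy":0,"dz":0,"wx":0,"wy":0,"wz":0,"gripper":255},
  ],
  grip_force=80,
)

```text
time_s: 3.5
tool_pos: [0.4959, 0.0126, 0.1271]
tool_rot: [0.001, 0.023, 1.0, 0.001]
wrist_force: [-1.0, 5.0, 5.4]
opening: 0.422
```

Run:
```python
from h import *
f=grab_frame("wrist");cv2.imwrite("pics/w4.png",f["pixels"][120:384]);st()
```

```text
t 3.55 pos [0.4959 0.0126 0.1271] psi 1.5258 zax [ 0.0015  0.0016 -1.    ] F [-1.27  3.56  5.94] T [ 0.68  0.2  -0.06] op 0.422 j [-0.22   0.061  1.919  0.002  1.16  -1.747]
```

View pics/w4.png

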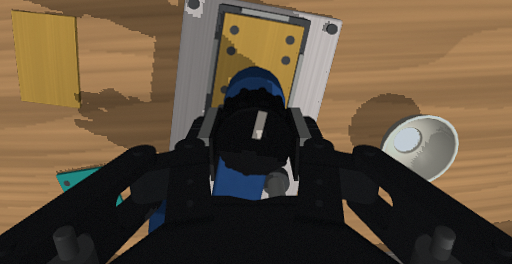

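Gripped (opening 0.42 is about 36 mm). Turning 2.1 rad clockwise while sinking 5.3 mm.

jog_arm(
  commands=[
    {"dx":0,"dy":0,"dz":0.0003,"wx":0,"wy":0,"wz":0.12,"gripper":255},
    {"dx":0,"dy":0,"dz":0.0006,"wx":0,"wy":0,"wz":0.24,"gripper":255},
    {"dx":0,"dy":0,"dz":0.0009,"wx":0,"wy":0,"wz":0.36,"gripper":255},
    {"dx":0,"dy":0,"dz":0.0012,"wx":0,"wy":0,"wz":0.48,"gripper":255},
    {"dx":0,"dy":0,"dz":0.0015,"wx":0,"wy":0,"wz":0.6,"gripper":255},
    {"dx":0,"dy":0,"dz":0.0018,"wx":0,"wy":0,"wz":0.72,"gripper":255},
    {"dx":0,"dy":0,"dz":0.0021,"wx":0,"wy":0,"wz":0.84,"gripper":255},
    {"dx":0,"dy":0,"dz":0.0024,"wx":0,"wy":0,"wz":0.96,"gripper":255},
    {"dx":0,"dy":0,"dz":0.0027,"wx":0,"wy":0,"wz":1.08,"gripper":255},
    {"dx":0,"dy":0,"dz":0.003,"wx":0,"wy":0,"wz":1.2,"gripper":255},
    {"dx":0,"dy":0,"dz":0.0033,"wx":0,"wy":0,"wz":1.32,"gripper":255},
    {"dx":0,"dy":0,"dz":0.0036,"wx":0,"wy":0,"wz":1.44,"gripper":255},
    {"dx":0,"dy":0,"dz":0.0039,"wx":0,"wy":0,"wz":1.56,"gripper":255},
    {"dx":0,"dy":0,"dz":0.0042,"wx":0,"wy":0,"wz":1.68,"gripper":255},
    {"dx":0,"dy":0,"dz":0.0045,"wx":0,"wy":0,"wz":1.8,"gripper":255},
    {"dx":0,"dy":0,"dz":0.0048,"wx":0,"wy":0,"wz":1.92,"gripper":255},
    {"dx":0,"dy":0,"dz":0.0051,"wx":0,"wy":0,"wz":2.04,"gripper":255},
    {"dx":0,"dy":0,"dz":0.0053,"wx":0,"wy":0,"wz":2.1,"gripper":255},
    {"dx":0,"dy":0,"dz":0.0053,"wx":0,"wy":0,"wz":2.1,"gripper":255},
  ],
)

```text
time_s: 5.13
tool_pos: [0.493, 0.0112, 0.121]
tool_rot: [-0.001, 0.879, 0.477, -0.003]
wrist_force: [-11.8, -3.5, 9.1]
opening: 0.421
```

Run:
```python
from h import *
f=grab_frame("wrist");cv2.imwrite("pics/w5.png",f["pixels"][120:384]);st()
```

```text
t 5.18 pos [0.493  0.0112 0.1209] psi -0.5741 zax [-0.0061 -0.0014 -1.    ] F [-11.27  -2.68   9.78] T [-0.45  1.68 -0.26] op 0.42 j [-0.221  0.069  1.925 -0.003  1.154  0.354]
```

View pics/w5.png

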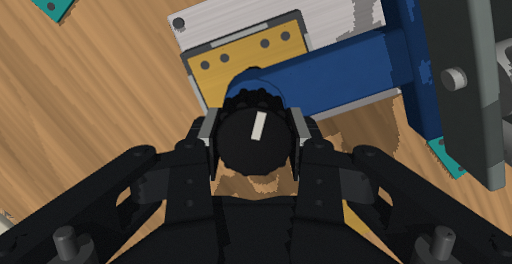

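The white mark kept its place between the jaws, so there was no slip: turned 2.10 rad. Releasing and backing up.

jog_arm(
  commands=[
    {"dx":0,"dy":0,"dz":0,"wx":0,"wy":0,"wz":0,"gripper":0},
    {"dx":0,"dy":0,"dz":0,"wx":0,"wy":0,"wz":0,"gripper":0},
    {"dx":0,"dy":0,"dz":0,"wx":0,"wy":0,"wz":0,"gripper":0},
    {"dx":0,"dy":0,"dz":0,"wx":0,"wy":0,"wz":0,"gripper":0},
    {"dx":0,"dy":0,"dz":-0.04,"wx":0,"wy":0,"wz":0,"gripper":0},
    {"dx":0,"dy":0,"dz":-0.08,"wx":0,"wy":0,"wz":0,"gripper":0},
    {"dx":0,"dy":0,"dz":-0.12,"wx":0,"wy":0,"wz":0,"gripper":0},
    {"dx":0,"dy":0,"dz":-0.15,"wx":0,"wy":0,"wz":0,"gripper":0},
    {"dx":0,"dy":0,"dz":-0.15,"wx":0,"wy":0,"wz":0,"gripper":0},
  ],
)

```text
time_s: 5.93
tool_pos: [0.499, 0.0111, 0.2787]
tool_rot: [0.005, 0.878, 0.478, 0.005]
wrist_force: [1.7, 0.5, 0.6]
opening: 1.002
```

Run:
```python
from h import *
s=grab_frame("scene");t=grab_frame("top");f=grab_frame("wrist");cv2.imwrite("pics/w6.png",f["pixels"]);st()
for n,g,(x0,y0,x1,y1) in [("s",s,(245,165,300,210)),("t",t,(235,135,275,170))]:
    hsv=cv2.cvtColor(g["pixels"],cv2.COLOR_BGR2HSV);h,S,v=cv2.split(hsv);roi=np.zeros(h.shape,bool);roi[y0:y1,x0:x1]=1
    b=blobs(((h<6)|(h>174))&(S>130)&(v>70)&roi);print(n,b)
hsv=cv2.cvtColor(f["pixels"],cv2.COLOR_BGR2HSV);h,S,v=cv2.split(hsv);print("w",blobs(((h<6)|(h>174))&(S>130)&(v>70),100))
```

```text
t 6.08 pos [0.4951 0.0119 0.2701] psi -0.574 zax [-3.e-04  1.e-04 -1.e+00] F [-0.88 -0.12 -0.97] T [-0.02 -0.01  0.05] op 0.999 j [-0.221 -0.077  1.763  0.     1.456  0.353]
s [([262, 184, 8, 8, 46], [265.24, 187.59])]
t [([254, 148, 9, 8, 57], [258.28, 151.46])]
w [([391, 90, 41, 40, 1257], [410.99, 109.39])]
```

View pics/w6.png

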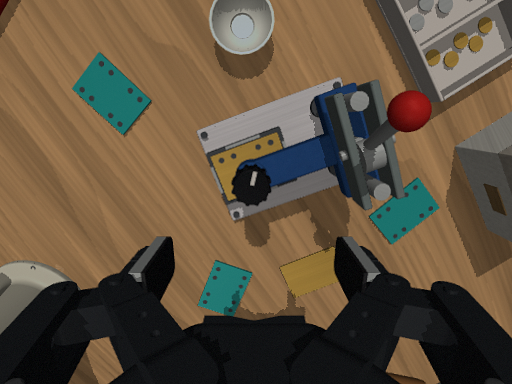

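The wrist view shows the ball at (411,109), the nut with its mark, and the plate undisturbed. The ball has shifted a little since the start, so I'm re-measuring it.

Run:
```python
from h import *
s=grab_frame("scene");t=grab_frame("top");f=grab_frame("wrist")
us=[(s,(265.24,187.59)),(t,(258.28,151.46)),(f,(410.99,109.39))]
A=0;b=0
for g,u in us:
    o,d=ray(g,u);P=np.eye(3)-np.outer(d,d);A=A+P;b=b+P@o
X=np.linalg.solve(A,b);print(X)
for i,j in [(0,1),(0,2),(1,2)]: print(tri(*us[i],*us[j]))
yaw=-.2185;ex=np.array([np.cos(yaw),np.sin(yaw),0]);ey=np.array([-ex[1],ex[0],0])
piv=np.array([.4947,.0121,.15])+.12*ex;print("piv",piv)
d=X-piv;print("jig",d@ex,d@ey,d[2],np.hypot(d@ey,d[2]),"q",.61-np.arctan2(d@ey,d[2]))
d=np.array([.6224,.0305,.2338])-piv;print("initial",d@ex,d@ey,d[2],.61-np.arctan2(d@ey,d[2]))
```

```text
[0.61819229 0.01995147 0.23762694]
(array([0.61932306, 0.0194601 , 0.23913626]), np.float64(0.0021609275967315))
(array([0.61711529, 0.0209619 , 0.23732706]), np.float64(0.0009522577102168975))
(array([0.62083366, 0.01822358, 0.2292977 ]), np.float64(6.256981449385703e-05))
piv [ 0.61184684 -0.01391186  0.15      ]
jig -0.0011458243533461797 0.03443365962035572 0.08762693924765183 0.0941496542572631 q 0.23557948094143738
initial 0.0006752801604680454 0.04564347443164839 0.08380000000000001 0.11125694546030579
```

The lever is now at about 0.24 rad, probably brushed by the wrist (harmless, and its radius of 94 mm checks out). Next I'll pinch the ball.

Run:
```python
from h import *
st(); rel([.6185,.02,.285],-.2185)
```

```text
t 6.23 pos [0.4943 0.012  0.2685] psi -0.574 zax [-3.7e-03  8.0e-04 -1.0e+00] F [-0.82 -0.27 -0.09] T [-0.03  0.05  0.02] op 1.0 j [-0.221 -0.075  1.765 -0.     1.456  0.353]
d [ 0.0742  0.0999 -0.0169] w [-0.0038  0.0007 -0.3555]
```

jog_arm(
  commands=[
    {"dx":0.01,"dy":0.015,"dz":-0.017,"wx":0,"wy":0,"wz":-0.1,"gripper":0},
    {"dx":0.03,"dy":0.04,"dz":-0.017,"wx":0,"wy":0,"wz":-0.2,"gripper":0},
    {"dx":0.055,"dy":0.075,"dz":-0.017,"wx":0,"wy":0,"wz":-0.3,"gripper":0},
    {"dx":0.074,"dy":0.1,"dz":-0.017,"wx":0,"wy":0,"wz":-0.355,"gripper":0},
    {"dx":0.074,"dy":0.1,"dz":-0.017,"wx":0,"wy":0,"wz":-0.355,"gripper":0},
    {"dx":0.074,"dy":0.1,"dz":-0.017,"wx":0,"wy":0,"wz":-0.355,"gripper":0},
  ],
)

```text
time_s: 6.73
tool_pos: [0.6194, 0.0198, 0.2841]
tool_rot: [-0.002, 0.78, 0.626, -0.002]
wrist_force: [-0.6, 0.2, 0.6]
opening: 1.004
```

Run:
```python
from h import *
f=grab_frame("wrist");cv2.imwrite("pics/w7.png",f["pixels"][120:]);st();rel([.6185,.02,.219],-.2185)
```

```text
t 6.78 pos [0.6188 0.0197 0.2854] psi -0.2193 zax [-4.e-03  6.e-04 -1.e+00] F [0.02 0.45 0.66] T [-0.01 -0.03 -0.05] op 1.001 j [-0.163  0.245  1.39  -0.     1.51   0.056]
d [ 0.0002 -0.      0.0664] w [-0.0041  0.0003 -0.0008]
```

View pics/w7.png

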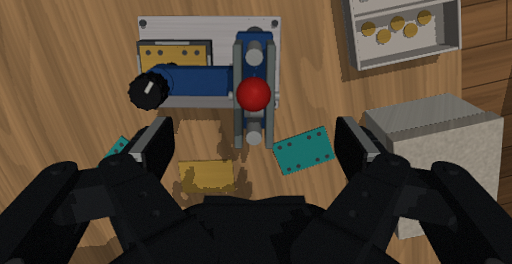

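The ball (254,215 full-frame) is centred between the jaws. Descending and pinching lightly.

jog_arm(
  commands=[
    {"dx":0,"dy":0,"dz":0.025,"wx":0,"wy":0,"wz":0,"gripper":0},
    {"dx":0,"dy":0,"dz":0.05,"wx":0,"wy":0,"wz":0,"gripper":0},
    {"dx":0,"dy":0,"dz":0.066,"wx":0,"wy":0,"wz":0,"gripper":0},
    {"dx":0,"dy":0,"dz":0.066,"wx":0,"wy":0,"wz":0,"gripper":100},
    {"dx":0,"dy":0,"dz":0.066,"wx":0,"wy":0,"wz":0,"gripper":200},
    {"dx":0,"dy":0,"dz":0.066,"wx":0,"wy":0,"wz":0,"gripper":255},
    {"dx":0,"dy":0,"dz":0.066,"wx":0,"wy":0,"wz":0,"gripper":255},
    {"dx":0,"dy":0,"dz":0.066,"wx":0,"wy":0,"wz":0,"gripper":255},
    {"dx":0,"dy":0,"dz":0.066,"wx":0,"wy":0,"wz":0,"gripper":255},
    {"dx":0,"dy":0,"dz":0.066,"wx":0,"wy":0,"wz":0,"gripper":255},
  ],
  grip_force=25,
)

```text
time_s: 7.62
tool_pos: [0.6188, 0.0204, 0.2237]
tool_rot: [-0.001, 0.78, 0.626, 0.0]
wrist_force: [-6.6, 1.8, 7.4]
opening: 0.283
```

Run:
```python
from h import *
f=grab_frame("wrist");cv2.imwrite("pics/w8.png",f["pixels"][120:]);st()
s=grab_frame("scene");cv2.imwrite("pics/s8.png",cv2.resize(s["pixels"][130:260,200:330],None,fx=4,fy=4,interpolation=cv2.INTER_CUBIC))
```

```text
t 7.67 pos [0.6188 0.0204 0.2237] psi -0.2187 zax [-8.e-04  1.e-03 -1.e+00] F [-6.31  3.85  6.38] T [ 0.38  1.13 -0.07] op 0.28 j [-1.620e-01  2.770e-01  1.474e+00  1.000e-03  1.392e+00  5.600e-02]
```

View pics/w8.png

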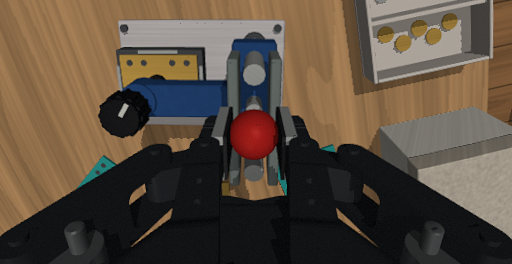

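View pics/s8.png

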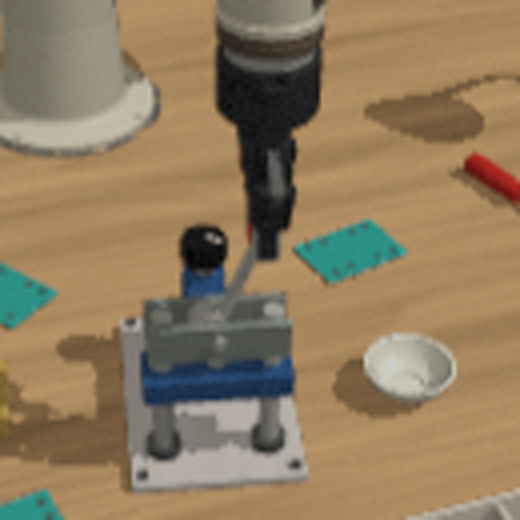

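Ball pinched (opening 0.28, about 24 mm). Next I'll relax the preload and read the baseline force.

jog_arm(
  commands=[
    {"dx":0,"dy":-0.0015,"dz":-0.004,"wx":0,"wy":0,"wz":0,"gripper":255},
    {"dx":0,"dy":-0.0015,"dz":-0.004,"wx":0,"wy":0,"wz":0,"gripper":255},
    {"dx":0,"dy":-0.0015,"dz":-0.004,"wx":0,"wy":0,"wz":0,"gripper":255},
  ],
)

```text
time_s: 7.97
tool_pos: [0.6181, 0.0185, 0.2247]
tool_rot: [0.001, 0.78, 0.625, -0.001]
wrist_force: [2.8, -4.3, -8.4]
opening: 0.285
```

```bash
cat >> h.py <<'E'
yaw=-.2185;EX=np.array([np.cos(yaw),np.sin(yaw),0]);EY=np.array([-EX[1],EX[0],0]);PIV=np.array([.61185,-.01391,.15])
OFF=[0.0,.0147]
def feel(n=5):
    F=[]
    for i in range(n):
        grab_frame("top"); F.append(observe()["wrist_force"])
    F=np.mean(F,0); o=observe(); b=o["tool_pos"]+[0,0,OFF[1]]-PIV; yj=b@EY;z=b[2];q=.61-np.arctan2(yj,z)
    th=.61-q; tang=-np.cos(th)*EY+np.sin(th)*np.array([0,0,1]); rad=np.sin(th)*EY+np.cos(th)*np.array([0,0,1])
    print("t",round(o["time_s"],2),"q~%.3f r=%.4f drop=%.2fmm"%(q,np.hypot(yj,z),7.8*(np.cos(1.86-q)+.285)),"Fx,y,z",F.round(2),"opp push %.2f"%(-F@tang),"rad %.2f"%(F@rad),"tcp",o["tool_pos"].round(4))
E
python3 - <<'E'
from h import *
feel(6)
E
```

```text
t 8.27 q~0.256 r=0.0953 drop=1.97mm Fx,y,z [ 2.9  -4.43 -7.43] opp push -0.90 rad -8.25 tcp [0.6181 0.0185 0.2247]
```

jog_arm(
  commands=[
    {"dx":-0.002,"dy":0,"dz":0.001,"wx":0,"wy":0,"wz":0,"gripper":255},
    {"dx":-0.006,"dy":0,"dz":0.0004,"wx":0,"wy":0,"wz":0,"gripper":255},
    {"dx":-0.01,"dy":0,"dz":-0.001,"wx":0,"wy":0,"wz":0,"gripper":255},
    {"dx":-0.013,"dy":0,"dz":-0.0018,"wx":0,"wy":0,"wz":0,"gripper":255},
    {"dx":-0.013,"dy":0,"dz":-0.0018,"wx":0,"wy":0,"wz":0,"gripper":255},
    {"dx":-0.013,"dy":0,"dz":-0.0018,"wx":0,"wy":0,"wz":0,"gripper":255},
  ],
)

```text
time_s: 8.77
tool_pos: [0.6155, 0.0066, 0.2282]
tool_rot: [0.001, 0.78, 0.625, 0.0]
wrist_force: [2.3, -0.8, 1.7]
opening: 0.281
```

Run:
```python
from h import *
feel(6)
```

```text
t 9.07 q~0.383 r=0.0952 drop=2.95mm Fx,y,z [ 1.82 -0.49  2.06] opp push -0.54 rad 1.99 tcp [0.6156 0.0072 0.228 ]
```

jog_arm(
  commands=[
    {"dx":-0.003,"dy":0,"dz":-0.0006,"wx":0,"wy":0,"wz":0,"gripper":255},
    {"dx":-0.006,"dy":0,"dz":-0.0011,"wx":0,"wy":0,"wz":0,"gripper":255},
    {"dx":-0.009,"dy":0,"dz":-0.0015,"wx":0,"wy":0,"wz":0,"gripper":255},
    {"dx":-0.011,"dy":0,"dz":-0.0018,"wx":0,"wy":0,"wz":0,"gripper":255},
    {"dx":-0.011,"dy":0,"dz":-0.0018,"wx":0,"wy":0,"wz":0,"gripper":255},
  ],
)

```text
time_s: 9.48
tool_pos: [0.613, -0.0041, 0.2296]
tool_rot: [0.0, 0.78, 0.625, 0.0]
wrist_force: [3.1, -0.5, 3.7]
opening: 0.284
```

Run:
```python
from h import *
feel(6)
```

```text
t 9.78 q~0.502 r=0.0948 drop=3.87mm Fx,y,z [ 3.59 -1.01  4.51] opp push -0.69 rad 4.47 tcp [ 0.613  -0.0037  0.2295]
```

jog_arm(
  commands=[
    {"dx":-0.003,"dy":0,"dz":-0.0002,"wx":0,"wy":0,"wz":0,"gripper":255},
    {"dx":-0.006,"dy":0,"dz":-0.0004,"wx":0,"wy":0,"wz":0,"gripper":255},
    {"dx":-0.009,"dy":0,"dz":-0.0005,"wx":0,"wy":0,"wz":0,"gripper":255},
    {"dx":-0.0105,"dy":0,"dz":-0.0006,"wx":0,"wy":0,"wz":0,"gripper":255},
    {"dx":-0.0105,"dy":0,"dz":-0.0006,"wx":0,"wy":0,"wz":0,"gripper":255},
  ],
)

```text
time_s: 10.2
tool_pos: [0.6106, -0.0141, 0.2298]
tool_rot: [0.0, 0.78, 0.626, 0.0]
wrist_force: [5.2, -1.3, 3.9]
opening: 0.284
```

Run:
```python
from h import *
feel(6)
```

```text
t 10.5 q~0.615 r=0.0946 drop=4.72mm Fx,y,z [ 5.19 -1.08  3.67] opp push 0.09 rad 3.67 tcp [ 0.6106 -0.0141  0.2299]
```

jog_arm(
  commands=[
    {"dx":-0.003,"dy":0.001,"dz":0.0002,"wx":0,"wy":0,"wz":0,"gripper":255},
    {"dx":-0.006,"dy":0.001,"dz":0.0004,"wx":0,"wy":0,"wz":0,"gripper":255},
    {"dx":-0.01,"dy":0.001,"dz":0.0007,"wx":0,"wy":0,"wz":0,"gripper":255},
    {"dx":-0.0128,"dy":0.001,"dz":0.0009,"wx":0,"wy":0,"wz":0,"gripper":255},
    {"dx":-0.0128,"dy":0.001,"dz":0.0009,"wx":0,"wy":0,"wz":0,"gripper":255},
  ],
)

```text
time_s: 10.92
tool_pos: [0.6079, -0.0269, 0.2286]
tool_rot: [-0.001, 0.78, 0.626, -0.001]
wrist_force: [0.8, 0.0, 5.3]
opening: 0.275
```

Run:
```python
from h import *
feel(6)
```

```text
t 11.22 q~0.748 r=0.0942 drop=5.68mm Fx,y,z [-0.9  -0.57  5.04] opp push -0.05 rad 5.09 tcp [ 0.6081 -0.0264  0.2286]
```

jog_arm(
  commands=[
    {"dx":-0.003,"dy":0,"dz":0.0005,"wx":0,"wy":0,"wz":0,"gripper":255},
    {"dx":-0.007,"dy":0,"dz":0.0013,"wx":0,"wy":0,"wz":0,"gripper":255},
    {"dx":-0.011,"dy":0,"dz":0.0023,"wx":0,"wy":0,"wz":0,"gripper":255},
    {"dx":-0.0139,"dy":0,"dz":0.0031,"wx":0,"wy":0,"wz":0,"gripper":255},
    {"dx":-0.0139,"dy":0,"dz":0.0031,"wx":0,"wy":0,"wz":0,"gripper":255},
  ],
)

```text
time_s: 11.63
tool_pos: [0.6049, -0.0401, 0.2254]
tool_rot: [-0.001, 0.78, 0.625, -0.001]
wrist_force: [-2.0, -0.8, 4.9]
opening: 0.284
```

Run:
```python
from h import *
feel(6)
```

```text
t 11.93 q~0.900 r=0.0941 drop=6.69mm Fx,y,z [-3.37 -1.    4.79] opp push -0.27 rad 5.08 tcp [ 0.605  -0.0399  0.2255]
```

jog_arm(
  commands=[
    {"dx":-0.004,"dy":-0.0005,"dz":0.0006,"wx":0,"wy":0,"wz":0,"gripper":255},
    {"dx":-0.0085,"dy":-0.0005,"dz":0.0022,"wx":0,"wy":0,"wz":0,"gripper":255},
    {"dx":-0.013,"dy":-0.0005,"dz":0.0042,"wx":0,"wy":0,"wz":0,"gripper":255},
    {"dx":-0.0175,"dy":-0.0005,"dz":0.0062,"wx":0,"wy":0,"wz":0,"gripper":255},
    {"dx":-0.0175,"dy":-0.0005,"dz":0.0062,"wx":0,"wy":0,"wz":0,"gripper":255},
  ],
)

```text
time_s: 12.35
tool_pos: [0.6009, -0.0581, 0.2187]
tool_rot: [-0.0, 0.78, 0.625, -0.001]
wrist_force: [-1.7, 0.4, 0.5]
opening: 0.281
```

Run:
```python
from h import *
feel(6)
```

```text
t 12.65 q~1.096 r=0.0949 drop=7.86mm Fx,y,z [-1.64 -0.53  0.28] opp push -0.64 rad 0.65 tcp [ 0.6011 -0.0569  0.2192]
```

jog_arm(
  commands=[
    {"dx":-0.004,"dy":0,"dz":0.0022,"wx":0,"wy":0,"wz":0,"gripper":255},
    {"dx":-0.008,"dy":0,"dz":0.0047,"wx":0,"wy":0,"wz":0,"gripper":255},
    {"dx":-0.012,"dy":0,"dz":0.0075,"wx":0,"wy":0,"wz":0,"gripper":255},
    {"dx":-0.0158,"dy":0,"dz":0.0105,"wx":0,"wy":0,"wz":0,"gripper":255},
    {"dx":-0.0158,"dy":0,"dz":0.0105,"wx":0,"wy":0,"wz":0,"gripper":255},
  ],
)

```text
time_s: 13.07
tool_pos: [0.5974, -0.0738, 0.2087]
tool_rot: [0.0, 0.78, 0.625, -0.001]
wrist_force: [-5.7, -1.4, 3.3]
opening: 0.28
```

Run:
```python
from h import *
feel(6)
```

```text
t 13.37 q~1.300 r=0.0957 drop=8.83mm Fx,y,z [-5.08 -2.22  4.  ] opp push 0.03 rad 5.17 tcp [ 0.5976 -0.0731  0.2092]
```

No bite felt up to about 8.8 mm of drop, so the gap is at least roughly 7.5 mm and the remaining turn is 1.1 to 1.86 rad. Swinging the lever back open.

jog_arm(
  commands=[
    {"dx":0.0075,"dy":0.0015,"dz":-0.0056,"wx":0,"wy":0,"wz":0,"gripper":255},
    {"dx":0.0158,"dy":0.0015,"dz":-0.0105,"wx":0,"wy":0,"wz":0,"gripper":255},
    {"dx":0.0243,"dy":0.0015,"dz":-0.0145,"wx":0,"wy":0,"wz":0,"gripper":255},
    {"dx":0.0333,"dy":0.001,"dz":-0.0177,"wx":0,"wy":0,"wz":0,"gripper":255},
    {"dx":0.0425,"dy":0.001,"dz":-0.02,"wx":0,"wy":0,"wz":0,"gripper":255},
    {"dx":0.052,"dy":0.001,"dz":-0.0213,"wx":0,"wy":0,"wz":0,"gripper":255},
    {"dx":0.0615,"dy":0.001,"dz":-0.0217,"wx":0,"wy":0,"wz":0,"gripper":255},
    {"dx":0.0709,"dy":0.0005,"dz":-0.0211,"wx":0,"wy":0,"wz":0,"gripper":255},
    {"dx":0.0803,"dy":0.0005,"dz":-0.0196,"wx":0,"wy":0,"wz":0,"gripper":255},
    {"dx":0.0895,"dy":0.0005,"dz":-0.0172,"wx":0,"wy":0,"wz":0,"gripper":255},
    {"dx":0.0985,"dy":0,"dz":-0.0138,"wx":0,"wy":0,"wz":0,"gripper":255},
    {"dx":0.1069,"dy":0,"dz":-0.0096,"wx":0,"wy":0,"wz":0,"gripper":255},
    {"dx":0.1095,"dy":0,"dz":-0.008,"wx":0,"wy":0,"wz":0,"gripper":255},
    {"dx":0.1095,"dy":0,"dz":-0.008,"wx":0,"wy":0,"wz":0,"gripper":255},
  ],
)

```text
time_s: 14.53
tool_pos: [0.6223, 0.0359, 0.2177]
tool_rot: [0.0, 0.78, 0.626, 0.001]
wrist_force: [-4.1, 0.7, 0.9]
opening: 0.283
```

Run:
```python
from h import *
feel(2)
```

```text
t 14.63 q~0.066 r=0.0968 drop=0.49mm Fx,y,z [-3.55  1.6   1.29] opp push 0.01 rad 1.52 tcp [0.6222 0.0352 0.2181]
```

jog_arm(
  commands=[
    {"dx":0,"dy":0,"dz":0,"wx":0,"wy":0,"wz":0,"gripper":0},
    {"dx":0,"dy":0,"dz":0,"wx":0,"wy":0,"wz":0,"gripper":0},
    {"dx":0,"dy":0,"dz":0,"wx":0,"wy":0,"wz":0,"gripper":0},
    {"dx":0,"dy":0,"dz":0,"wx":0,"wy":0,"wz":0,"gripper":0},
    {"dx":0,"dy":0,"dz":-0.035,"wx":0,"wy":0,"wz":0,"gripper":0},
    {"dx":0,"dy":0,"dz":-0.07,"wx":0,"wy":0,"wz":0,"gripper":0},
    {"dx":0,"dy":0,"dz":-0.08,"wx":0,"wy":0,"wz":0,"gripper":0},
    {"dx":0,"dy":0,"dz":-0.08,"wx":0,"wy":0,"wz":0,"gripper":0},
  ],
)

```text
time_s: 15.3
tool_pos: [0.624, 0.034, 0.3023]
tool_rot: [0.003, 0.78, 0.626, 0.003]
wrist_force: [0.3, -0.7, -0.4]
opening: 1.001
```

Run:
```python
from h import *
st();rel([.4945,.012,.275],1.9)
```

```text
t 15.3 pos [0.624  0.034  0.3023] psi -0.2192 zax [ 0.0095 -0.0013 -1.    ] F [ 0.35 -0.67 -0.41] T [-0.03  0.02  0.03] op 1.001 j [-0.139  0.244  1.36   0.     1.529  0.081]
d [-0.0497 -0.1219  0.0261] w [ 0.0065  0.0096 -2.1192]
```

jog_arm(
  commands=[
    {"dx":-0.016,"dy":-0.04,"dz":0,"wx":0,"wy":0,"wz":-0.12,"gripper":0},
    {"dx":-0.032,"dy":-0.08,"dz":0,"wx":0,"wy":0,"wz":-0.24,"gripper":0},
    {"dx":-0.049,"dy":-0.12,"dz":0,"wx":0,"wy":0,"wz":-0.36,"gripper":0},
    {"dx":-0.049,"dy":-0.12,"dz":0,"wx":0,"wy":0,"wz":-0.48,"gripper":0},
    {"dx":-0.049,"dy":-0.12,"dz":0,"wx":0,"wy":0,"wz":-0.6,"gripper":0},
    {"dx":-0.049,"dy":-0.12,"dz":0,"wx":0,"wy":0,"wz":-0.72,"gripper":0},
    {"dx":-0.049,"dy":-0.12,"dz":0,"wx":0,"wy":0,"wz":-0.84,"gripper":0},
    {"dx":-0.049,"dy":-0.12,"dz":0,"wx":0,"wy":0,"wz":-0.96,"gripper":0},
    {"dx":-0.049,"dy":-0.12,"dz":0,"wx":0,"wy":0,"wz":-1.08,"gripper":0},
    {"dx":-0.049,"dy":-0.12,"dz":0,"wx":0,"wy":0,"wz":-1.2,"gripper":0},
    {"dx":-0.049,"dy":-0.12,"dz":0,"wx":0,"wy":0,"wz":-1.32,"gripper":0},
    {"dx":-0.049,"dy":-0.12,"dz":0,"wx":0,"wy":0,"wz":-1.44,"gripper":0},
    {"dx":-0.049,"dy":-0.12,"dz":0.01,"wx":0,"wy":0,"wz":-1.56,"gripper":0},
    {"dx":-0.049,"dy":-0.12,"dz":0.02,"wx":0,"wy":0,"wz":-1.68,"gripper":0},
    {"dx":-0.049,"dy":-0.12,"dz":0.025,"wx":0,"wy":0,"wz":-1.8,"gripper":0},
    {"dx":-0.049,"dy":-0.12,"dz":0.025,"wx":0,"wy":0,"wz":-1.92,"gripper":0},
    {"dx":-0.049,"dy":-0.12,"dz":0.025,"wx":0,"wy":0,"wz":-2.04,"gripper":0},
    {"dx":-0.049,"dy":-0.12,"dz":0.025,"wx":0,"wy":0,"wz":-2.12,"gripper":0},
    {"dx":-0.049,"dy":-0.12,"dz":0.025,"wx":0,"wy":0,"wz":-2.12,"gripper":0},
  ],
)

```text
time_s: 16.88
tool_pos: [0.4933, 0.0128, 0.2705]
tool_rot: [-0.001, -0.165, 0.986, 0.0]
wrist_force: [0.2, 0.2, 0.1]
opening: 1.004
```

Run:
```python
from h import *
f=grab_frame("wrist");cv2.imwrite("pics/w9.png",f["pixels"]);st();rel([.4945,.012,.123],1.9)
```

```text
t 16.93 pos [0.4934 0.0128 0.2708] psi 1.8991 zax [-1.8e-03  4.0e-04 -1.0e+00] F [ 0.89 -1.01  0.61] T [-0.04 -0.01 -0.  ] op 1.001 j [-0.22  -0.08   1.765  0.     1.459 -2.119]
d [-0.001  -0.0012  0.1477] w [ 0.001  -0.0015 -0.0009]
```

View pics/w9.png

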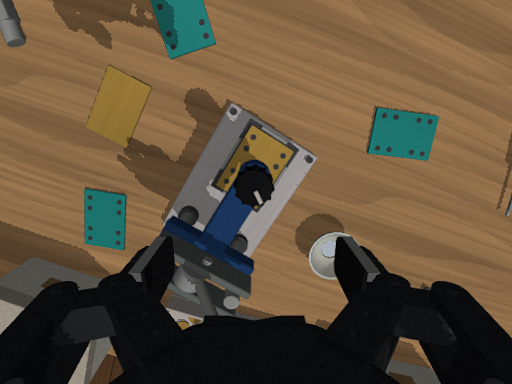

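The nut (256,186) is centred and the plate looks undisturbed. Descending and gripping.

jog_arm(
  commands=[
    {"dx":-0.001,"dy":-0.001,"dz":0.03,"wx":0,"wy":0,"wz":0,"gripper":0},
    {"dx":-0.001,"dy":-0.001,"dz":0.06,"wx":0,"wy":0,"wz":0,"gripper":0},
    {"dx":-0.001,"dy":-0.001,"dz":0.09,"wx":0,"wy":0,"wz":0,"gripper":0},
    {"dx":-0.001,"dy":-0.001,"dz":0.115,"wx":0,"wy":0,"wz":0,"gripper":0},
    {"dx":-0.001,"dy":-0.001,"dz":0.135,"wx":0,"wy":0,"wz":0,"gripper":0},
    {"dx":-0.001,"dy":-0.001,"dz":0.147,"wx":0,"wy":0,"wz":0,"gripper":0},
    {"dx":-0.001,"dy":-0.001,"dz":0.147,"wx":0,"wy":0,"wz":0,"gripper":0},
    {"dx":-0.001,"dy":-0.001,"dz":0.147,"wx":0,"wy":0,"wz":0,"gripper":255},
    {"dx":-0.001,"dy":-0.001,"dz":0.147,"wx":0,"wy":0,"wz":0,"gripper":255},
    {"dx":-0.001,"dy":-0.001,"dz":0.147,"wx":0,"wy":0,"wz":0,"gripper":255},
    {"dx":-0.001,"dy":-0.001,"dz":0.147,"wx":0,"wy":0,"wz":0,"gripper":255},
    {"dx":-0.001,"dy":-0.001,"dz":0.147,"wx":0,"wy":0,"wz":0,"gripper":255},
    {"dx":-0.001,"dy":-0.001,"dz":0.147,"wx":0,"wy":0,"wz":0,"gripper":255},
    {"dx":-0.001,"dy":-0.001,"dz":0.147,"wx":0,"wy":0,"wz":0,"gripper":255},
  ],
  grip_force=80,
)

```text
time_s: 18.1
tool_pos: [0.4956, 0.0132, 0.1266]
tool_rot: [0.001, -0.164, 0.986, 0.001]
wrist_force: [-2.8, 5.5, 5.8]
opening: 0.419
```

Run:
```python
from h import *
st()
```

```text
t 18.1 pos [0.4956 0.0132 0.1266] psi 1.9005 zax [ 0.0011  0.0022 -1.    ] F [-2.82  5.48  5.77] T [ 0.86  0.49 -0.06] op 0.419 j [-0.219  0.062  1.92   0.003  1.16  -2.121]
```

Gripped. Turning another 1.4 rad clockwise.

jog_arm(
  commands=[
    {"dx":0,"dy":0,"dz":0.0003,"wx":0,"wy":0,"wz":0.12,"gripper":255},
    {"dx":0,"dy":0,"dz":0.0006,"wx":0,"wy":0,"wz":0.24,"gripper":255},
    {"dx":0,"dy":0,"dz":0.0009,"wx":0,"wy":0,"wz":0.36,"gripper":255},
    {"dx":0,"dy":0,"dz":0.0012,"wx":0,"wy":0,"wz":0.48,"gripper":255},
    {"dx":0,"dy":0,"dz":0.0015,"wx":0,"wy":0,"wz":0.6,"gripper":255},
    {"dx":0,"dy":0,"dz":0.0018,"wx":0,"wy":0,"wz":0.72,"gripper":255},
    {"dx":0,"dy":0,"dz":0.0021,"wx":0,"wy":0,"wz":0.84,"gripper":255},
    {"dx":0,"dy":0,"dz":0.0024,"wx":0,"wy":0,"wz":0.96,"gripper":255},
    {"dx":0,"dy":0,"dz":0.0027,"wx":0,"wy":0,"wz":1.08,"gripper":255},
    {"dx":0,"dy":0,"dz":0.003,"wx":0,"wy":0,"wz":1.2,"gripper":255},
    {"dx":0,"dy":0,"dz":0.0033,"wx":0,"wy":0,"wz":1.32,"gripper":255},
    {"dx":0,"dy":0,"dz":0.0035,"wx":0,"wy":0,"wz":1.4,"gripper":255},
    {"dx":0,"dy":0,"dz":0.0035,"wx":0,"wy":0,"wz":1.4,"gripper":255},
    {"dx":0,"dy":0,"dz":0.0035,"wx":0,"wy":0,"wz":1.4,"gripper":255},
  ],
)

```text
time_s: 19.27
tool_pos: [0.4949, 0.0113, 0.1231]
tool_rot: [0.0, 0.51, 0.86, -0.001]
wrist_force: [-6.8, -3.7, 8.0]
opening: 0.419
```

Run:
```python
from h import *
f=grab_frame("wrist");cv2.imwrite("pics/w10.png",f["pixels"][120:]);st()
```

```text
t 19.32 pos [0.4949 0.0113 0.1231] psi 0.5002 zax [-0.001  -0.0017 -1.    ] F [-6.33 -2.19  7.61] T [-0.38  1.01 -0.32] op 0.42 j [-0.221  0.066  1.922 -0.002  1.153 -0.72 ]
```

View pics/w10.png

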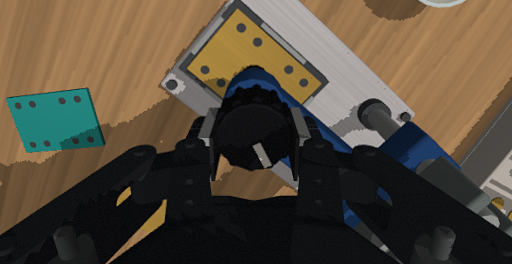

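jog_arm(
  commands=[
    {"dx":0,"dy":0,"dz":0,"wx":0,"wy":0,"wz":0,"gripper":0},
    {"dx":0,"dy":0,"dz":0,"wx":0,"wy":0,"wz":0,"gripper":0},
    {"dx":0,"dy":0,"dz":0,"wx":0,"wy":0,"wz":0,"gripper":0},
    {"dx":0,"dy":0,"dz":0,"wx":0,"wy":0,"wz":0,"gripper":0},
    {"dx":0,"dy":0,"dz":-0.04,"wx":0,"wy":0,"wz":0,"gripper":0},
    {"dx":0,"dy":0,"dz":-0.08,"wx":0,"wy":0,"wz":0,"gripper":0},
    {"dx":0,"dy":0,"dz":-0.12,"wx":0,"wy":0,"wz":0,"gripper":0},
    {"dx":0,"dy":0,"dz":-0.165,"wx":0,"wy":0,"wz":0,"gripper":0},
    {"dx":0,"dy":0,"dz":-0.165,"wx":0,"wy":0,"wz":0,"gripper":0},
  ],
)

```text
time_s: 20.07
tool_pos: [0.499, 0.0114, 0.2959]
tool_rot: [0.007, 0.51, 0.86, 0.002]
wrist_force: [1.0, -0.1, 1.5]
opening: 1.0
```

Run:
```python
from h import *
s=grab_frame("scene");t=grab_frame("top");st()
c=[]
for n,g,(x0,y0,x1,y1) in [("s",s,(245,165,300,210)),("t",t,(235,135,275,170))]:
    hsv=cv2.cvtColor(g["pixels"],cv2.COLOR_BGR2HSV);h,S,v=cv2.split(hsv);roi=np.zeros(h.shape,bool);roi[y0:y1,x0:x1]=1
    b=blobs(((h<6)|(h>174))&(S>130)&(v>70)&roi);print(n,b);c.append((g,b[0][1]))
X,e=tri(*c[0],*c[1]);d=X-PIV;print(X,e,"q",.61-np.arctan2(d@EY,d[2]))
rel([X[0],X[1],.288],-.2185)
```

```text
t 20.17 pos [0.4967 0.0118 0.2894] psi 0.5011 zax [ 0.0058 -0.0013 -1.    ] F [-0.6   0.14 -0.56] T [-0.01 -0.02  0.03] op 0.999 j [-0.22  -0.087  1.735  0.     1.488 -0.721]
s [([266, 185, 7, 8, 45], [268.82, 188.73])]
t [([251, 147, 8, 8, 52], [254.63, 150.85])]
[0.62192212 0.03006541 0.23415921] 0.0026975718403873306 q 0.11793389718644309
d [-0.0442  0.1186  0.0021] w [0.0057 0.0021 0.7196]
```

jog_arm(
  commands=[
    {"dx":-0.014,"dy":0.038,"dz":0,"wx":0,"wy":0,"wz":0.12,"gripper":0},
    {"dx":-0.028,"dy":0.076,"dz":0,"wx":0,"wy":0,"wz":0.24,"gripper":0},
    {"dx":-0.044,"dy":0.118,"dz":0,"wx":0,"wy":0,"wz":0.36,"gripper":0},
    {"dx":-0.044,"dy":0.118,"dz":0,"wx":0,"wy":0,"wz":0.48,"gripper":0},
    {"dx":-0.044,"dy":0.118,"dz":0,"wx":0,"wy":0,"wz":0.6,"gripper":0},
    {"dx":-0.044,"dy":0.118,"dz":0,"wx":0,"wy":0,"wz":0.72,"gripper":0},
    {"dx":-0.044,"dy":0.118,"dz":0,"wx":0,"wy":0,"wz":0.72,"gripper":0},
    {"dx":-0.044,"dy":0.118,"dz":0,"wx":0,"wy":0,"wz":0.72,"gripper":0},
  ],
)

```text
time_s: 20.83
tool_pos: [0.6191, 0.0303, 0.2845]
tool_rot: [-0.001, 0.779, 0.627, -0.001]
wrist_force: [-0.2, -0.4, 0.1]
opening: 0.997
```

Run:
```python
from h import *
f=grab_frame("wrist");cv2.imwrite("pics/w11.png",f["pixels"]);st();rel([.6215,.031,.2185],-.2185)
hsv=cv2.cvtColor(f["pixels"],cv2.COLOR_BGR2HSV);h,S,v=cv2.split(hsv);print("w",blobs(((h<6)|(h>174))&(S>130)&(v>70),100))
```

```text
t 20.88 pos [0.6192 0.0303 0.2851] psi -0.2158 zax [-2.3e-03  4.0e-04 -1.0e+00] F [ 0.59  0.21 -0.14] T [-0.03 -0.01  0.04] op 0.998 j [-0.146  0.246  1.39   0.     1.508  0.07 ]
d [0.0012 0.0023 0.0666] w [-0.0024  0.0001  0.0027]
w [([240, 195, 34, 33, 887], [256.57, 211.0])]
```

View pics/w11.png

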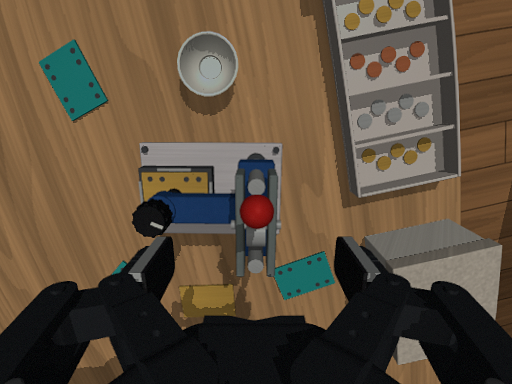

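Ball at (256.6,211), jaw centre about 253. Descending with a small +y (tool) shift and pinching.

jog_arm(
  commands=[
    {"dx":0.001,"dy":0.0015,"dz":0.025,"wx":0,"wy":0,"wz":0,"gripper":0},
    {"dx":0.001,"dy":0.0015,"dz":0.05,"wx":0,"wy":0,"wz":0,"gripper":0},
    {"dx":0.001,"dy":0.0015,"dz":0.069,"wx":0,"wy":0,"wz":0,"gripper":0},
    {"dx":0.001,"dy":0.0015,"dz":0.069,"wx":0,"wy":0,"wz":0,"gripper":100},
    {"dx":0.001,"dy":0.0015,"dz":0.069,"wx":0,"wy":0,"wz":0,"gripper":200},
    {"dx":0.001,"dy":0.0015,"dz":0.069,"wx":0,"wy":0,"wz":0,"gripper":255},
    {"dx":0.001,"dy":0.0015,"dz":0.069,"wx":0,"wy":0,"wz":0,"gripper":255},
    {"dx":0.001,"dy":0.0015,"dz":0.069,"wx":0,"wy":0,"wz":0,"gripper":255},
    {"dx":0.001,"dy":0.0015,"dz":0.069,"wx":0,"wy":0,"wz":0,"gripper":255},
    {"dx":0.001,"dy":0.0015,"dz":0.069,"wx":0,"wy":0,"wz":0,"gripper":255},
  ],
  grip_force=25,
)

```text
time_s: 21.72
tool_pos: [0.6213, 0.0315, 0.2196]
tool_rot: [-0.0, 0.78, 0.626, 0.0]
wrist_force: [-4.2, 2.8, 4.9]
opening: 0.282
```

Run:
```python
from h import *
feel(4);st()
```

```text
t 21.92 q~0.107 r=0.0962 drop=0.81mm Fx,y,z [-5.1   1.88  4.82] opp push -1.69 rad 4.58 tcp [0.6213 0.0315 0.2196]
t 21.92 pos [0.6213 0.0315 0.2196] psi -0.2183 zax [ 2.e-04  9.e-04 -1.e+00] F [-4.48  2.23  4.71] T [ 0.36  0.87 -0.06] op 0.287 j [-1.440e-01  2.870e-01  1.470e+00  1.000e-03  1.385e+00  7.400e-02]
```

jog_arm(
  commands=[
    {"dx":-0.004,"dy":-0.001,"dz":-0.0033,"wx":0,"wy":0,"wz":0,"gripper":255},
    {"dx":-0.0085,"dy":-0.001,"dz":-0.0056,"wx":0,"wy":0,"wz":0,"gripper":255},
    {"dx":-0.013,"dy":-0.001,"dz":-0.0075,"wx":0,"wy":0,"wz":0,"gripper":255},
    {"dx":-0.0168,"dy":-0.001,"dz":-0.0088,"wx":0,"wy":0,"wz":0,"gripper":255},
    {"dx":-0.0168,"dy":-0.001,"dz":-0.0088,"wx":0,"wy":0,"wz":0,"gripper":255},
  ],
)

```text
time_s: 22.33
tool_pos: [0.6171, 0.0135, 0.2273]
tool_rot: [0.001, 0.78, 0.625, 0.0]
wrist_force: [0.4, -0.2, 2.4]
opening: 0.285
```

Run:
```python
from h import *
feel(6)
```

```text
t 22.63 q~0.303 r=0.0961 drop=2.33mm Fx,y,z [ 0.5  -0.13  2.85] opp push -0.87 rad 2.71 tcp [0.6173 0.0146 0.2269]
```

jog_arm(
  commands=[
    {"dx":-0.003,"dy":0,"dz":-0.0009,"wx":0,"wy":0,"wz":0,"gripper":255},
    {"dx":-0.006,"dy":0,"dz":-0.0017,"wx":0,"wy":0,"wz":0,"gripper":255},
    {"dx":-0.0092,"dy":0,"dz":-0.0024,"wx":0,"wy":0,"wz":0,"gripper":255},
    {"dx":-0.0092,"dy":0,"dz":-0.0024,"wx":0,"wy":0,"wz":0,"gripper":255},
  ],
)

```text
time_s: 22.97
tool_pos: [0.6151, 0.005, 0.2292]
tool_rot: [0.0, 0.78, 0.625, 0.0]
wrist_force: [2.0, 0.1, 3.9]
opening: 0.283
```

Run:
```python
from h import *
feel(6)
```

```text
t 23.27 q~0.404 r=0.0959 drop=3.12mm Fx,y,z [2.74 0.05 3.76] opp push -0.14 rad 3.81 tcp [0.6152 0.0054 0.2292]
```

jog_arm(
  commands=[
    {"dx":-0.003,"dy":0.0005,"dz":-0.0008,"wx":0,"wy":0,"wz":0,"gripper":255},
    {"dx":-0.006,"dy":0.0005,"dz":-0.0014,"wx":0,"wy":0,"wz":0,"gripper":255},
    {"dx":-0.009,"dy":0.0005,"dz":-0.002,"wx":0,"wy":0,"wz":0,"gripper":255},
    {"dx":-0.009,"dy":0.0005,"dz":-0.002,"wx":0,"wy":0,"wz":0,"gripper":255},
  ],
)

```text
time_s: 23.6
tool_pos: [0.613, -0.0039, 0.2304]
tool_rot: [-0.0, 0.78, 0.625, -0.001]
wrist_force: [1.7, -0.7, 1.1]
opening: 0.289
```

Run:
```python
from h import *
feel(6)
```

```text
t 23.9 q~0.500 r=0.0957 drop=3.85mm Fx,y,z [ 1.51 -0.71  0.69] opp push -0.44 rad 0.65 tcp [ 0.6131 -0.0034  0.2304]
```

jog_arm(
  commands=[
    {"dx":-0.003,"dy":0.0005,"dz":-0.0002,"wx":0,"wy":0,"wz":0,"gripper":255},
    {"dx":-0.006,"dy":0.0005,"dz":-0.0004,"wx":0,"wy":0,"wz":0,"gripper":255},
    {"dx":-0.0095,"dy":0.0005,"dz":-0.0006,"wx":0,"wy":0,"wz":0,"gripper":255},
    {"dx":-0.0095,"dy":0.0005,"dz":-0.0006,"wx":0,"wy":0,"wz":0,"gripper":255},
  ],
)

```text
time_s: 24.23
tool_pos: [0.6111, -0.0131, 0.231]
tool_rot: [-0.001, 0.78, 0.625, -0.001]
wrist_force: [-0.5, 0.4, 1.2]
opening: 0.281
```

Run:
```python
from h import *
feel(6)
```

```text
t 24.53 q~0.598 r=0.0957 drop=4.60mm Fx,y,z [-2.71  0.08  0.39] opp push -0.52 rad 0.39 tcp [ 0.6112 -0.0126  0.231 ]
```

jog_arm(
  commands=[
    {"dx":-0.003,"dy":0.0005,"dz":0.0001,"wx":0,"wy":0,"wz":0,"gripper":255},
    {"dx":-0.006,"dy":0.0005,"dz":0.0002,"wx":0,"wy":0,"wz":0,"gripper":255},
    {"dx":-0.0095,"dy":0.0005,"dz":0.0005,"wx":0,"wy":0,"wz":0,"gripper":255},
    {"dx":-0.0095,"dy":0.0005,"dz":0.0005,"wx":0,"wy":0,"wz":0,"gripper":255},
  ],
)

```text
time_s: 24.87
tool_pos: [0.6093, -0.0217, 0.2307]
tool_rot: [-0.001, 0.78, 0.626, -0.001]
wrist_force: [-6.3, 1.1, 2.1]
opening: 0.283
```

Run:
```python
from h import *
feel(6)
```

```text
t 25.17 q~0.695 r=0.0957 drop=5.31mm Fx,y,z [-6.08  1.43  2.02] opp push 0.25 rad 2.00 tcp [ 0.6093 -0.0217  0.2307]
```

jog_arm(
  commands=[
    {"dx":-0.003,"dy":-0.001,"dz":0.0003,"wx":0,"wy":0,"wz":0,"gripper":255},
    {"dx":-0.006,"dy":-0.001,"dz":0.0006,"wx":0,"wy":0,"wz":0,"gripper":255},
    {"dx":-0.0098,"dy":-0.001,"dz":0.001,"wx":0,"wy":0,"wz":0,"gripper":255},
    {"dx":-0.0098,"dy":-0.001,"dz":0.001,"wx":0,"wy":0,"wz":0,"gripper":255},
  ],
)

```text
time_s: 25.5
tool_pos: [0.6069, -0.0318, 0.2297]
tool_rot: [-0.0, 0.78, 0.625, -0.0]
wrist_force: [-2.6, 1.3, 0.4]
opening: 0.282
```

Run:
```python
from h import *
feel(6)
```

```text
t 25.8 q~0.800 r=0.0962 drop=6.04mm Fx,y,z [-2.77  1.53 -0.05] opp push 0.86 rad -0.22 tcp [ 0.607  -0.0315  0.2298]
```

jog_arm(
  commands=[
    {"dx":-0.003,"dy":-0.0005,"dz":0.0006,"wx":0,"wy":0,"wz":0,"gripper":255},
    {"dx":-0.006,"dy":-0.0005,"dz":0.0012,"wx":0,"wy":0,"wz":0,"gripper":255},
    {"dx":-0.0098,"dy":-0.0005,"dz":0.0021,"wx":0,"wy":0,"wz":0,"gripper":255},
    {"dx":-0.0098,"dy":-0.0005,"dz":0.0021,"wx":0,"wy":0,"wz":0,"gripper":255},
  ],
)

```text
time_s: 26.13
tool_pos: [0.6047, -0.0414, 0.2279]
tool_rot: [0.0, 0.78, 0.625, 0.0]
wrist_force: [-0.7, 1.5, 0.7]
opening: 0.28
```

Run:
```python
from h import *
feel(6)
```

```text
t 26.43 q~0.903 r=0.0968 drop=6.72mm Fx,y,z [0.36 1.96 0.18] opp push 1.96 rad -0.41 tcp [ 0.6048 -0.041   0.228 ]
```

jog_arm(
  commands=[
    {"dx":-0.0045,"dy":0,"dz":0.0016,"wx":0,"wy":0,"wz":0,"gripper":255},
    {"dx":-0.009,"dy":0,"dz":0.0034,"wx":0,"wy":0,"wz":0,"gripper":255},
    {"dx":-0.0138,"dy":0,"dz":0.0056,"wx":0,"wy":0,"wz":0,"gripper":255},
    {"dx":-0.0138,"dy":0,"dz":0.0056,"wx":0,"wy":0,"wz":0,"gripper":255},
  ],
)

```text
time_s: 26.77
tool_pos: [0.6016, -0.0556, 0.2227]
tool_rot: [0.001, 0.78, 0.625, -0.0]
wrist_force: [-2.7, 0.9, 4.7]
opening: 0.278
```

Run:
```python
from h import *
feel(6)
```

```text
t 27.07 q~1.060 r=0.0973 drop=7.66mm Fx,y,z [-1.92  1.    5.58] opp push 2.93 rad 4.78 tcp [ 0.6017 -0.055   0.2229]
```

jog_arm(
  commands=[
    {"dx":-0.004,"dy":0,"dz":0.0019,"wx":0,"wy":0,"wz":0,"gripper":255},
    {"dx":-0.008,"dy":0,"dz":0.004,"wx":0,"wy":0,"wz":0,"gripper":255},
    {"dx":-0.0127,"dy":0,"dz":0.0068,"wx":0,"wy":0,"wz":0,"gripper":255},
    {"dx":-0.0127,"dy":0,"dz":0.0068,"wx":0,"wy":0,"wz":0,"gripper":255},
  ],
)

```text
time_s: 27.4
tool_pos: [0.5987, -0.068, 0.2161]
tool_rot: [0.001, 0.78, 0.625, -0.0]
wrist_force: [-2.9, -0.9, 6.2]
opening: 0.281
```

Run:
```python
from h import *
feel(6)
```

```text
t 27.7 q~1.209 r=0.0980 drop=8.43mm Fx,y,z [-2.61  0.5   6.22] opp push 3.45 rad 5.18 tcp [ 0.5988 -0.0677  0.2162]
```

Force falls between −0.5 and −0.1 N up to upright, then rises to +0.25, 0.86, 1.96, 2.93 and 3.45 N. That fits 1.56 N/mm with a bite at 4.7 to 4.9 mm of drop, which is upright, so the setting is right. Now flipping all the way over.

jog_arm(
  commands=[
    {"dx":-0.007,"dy":0,"dz":0.0055,"wx":0,"wy":0,"wz":0,"gripper":255},
    {"dx":-0.0139,"dy":0,"dz":0.0116,"wx":0,"wy":0,"wz":0,"gripper":255},
    {"dx":-0.02,"dy":0,"dz":0.0185,"wx":0,"wy":0,"wz":0,"gripper":255},
    {"dx":-0.0258,"dy":0,"dz":0.0263,"wx":0,"wy":0,"wz":0,"gripper":255},
    {"dx":-0.0305,"dy":0,"dz":0.0345,"wx":0,"wy":0,"wz":0,"gripper":255},
    {"dx":-0.0346,"dy":0,"dz":0.0431,"wx":0,"wy":0,"wz":0,"gripper":255},
    {"dx":-0.0377,"dy":0,"dz":0.052,"wx":0,"wy":0,"wz":0,"gripper":255},
    {"dx":-0.0377,"dy":0,"dz":0.052,"wx":0,"wy":0,"wz":0,"gripper":255},
  ],
)

```text
time_s: 28.37
tool_pos: [0.5894, -0.1093, 0.1634]
tool_rot: [0.003, 0.781, 0.625, -0.004]
wrist_force: [-8.1, -13.3, 7.0]
opening: 0.269
```

Run:
```python
from h import *
feel(3)
```

```text
t 28.52 q~1.891 r=0.1017 drop=10.02mm Fx,y,z [ -7.42 -12.61   7.21] opp push 2.93 rad 15.40 tcp [ 0.5896 -0.1088  0.1644]
```

jog_arm(
  commands=[
    {"dx":-0.003,"dy":-0.001,"dz":0.002,"wx":0,"wy":0,"wz":0,"gripper":255},
    {"dx":-0.005,"dy":-0.001,"dz":0.006,"wx":0,"wy":0,"wz":0,"gripper":255},
    {"dx":-0.005,"dy":-0.001,"dz":0.01,"wx":0,"wy":0,"wz":0,"gripper":255},
    {"dx":-0.005,"dy":-0.001,"dz":0.014,"wx":0,"wy":0,"wz":0,"gripper":255},
    {"dx":-0.005,"dy":-0.001,"dz":0.014,"wx":0,"wy":0,"wz":0,"gripper":255},
  ],
)

```text
time_s: 28.93
tool_pos: [0.5884, -0.1139, 0.1502]
tool_rot: [0.004, 0.781, 0.625, -0.003]
wrist_force: [-4.5, -14.8, 4.4]
opening: 0.271
```

Run:
```python
from h import *
feel(3)
s=grab_frame("scene");cv2.imwrite("pics/s12.png",cv2.resize(s["pixels"][130:260,190:320],None,fx=5,fy=5,interpolation=cv2.INTER_CUBIC))
f=grab_frame("wrist");cv2.imwrite("pics/w12.png",f["pixels"])
```

```text
t 29.08 q~2.035 r=0.1037 drop=9.90mm Fx,y,z [ -4.4  -14.9    4.16] opp push 1.86 rad 15.94 tcp [ 0.5884 -0.1138  0.1504]
```

View pics/s12.png

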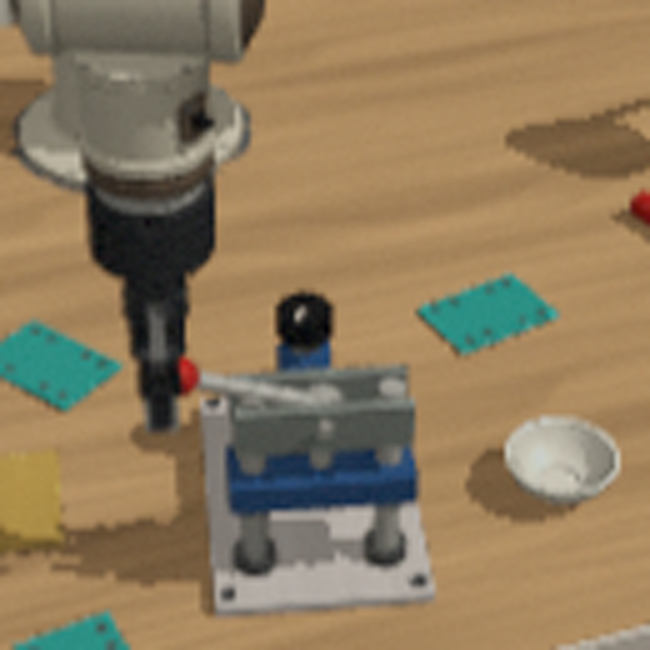

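View pics/w12.png

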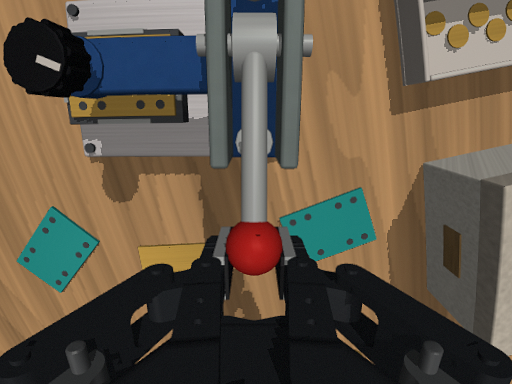

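The lever lies about level with the ball at the pads' inner edge (254,248). Releasing to check whether it reached the stop.

jog_arm(
  commands=[
    {"dx":-0.002,"dy":0,"dz":0.014,"wx":0,"wy":0,"wz":0,"gripper":0},
    {"dx":-0.002,"dy":0,"dz":0.002,"wx":0,"wy":0,"wz":0,"gripper":0},
    {"dx":-0.002,"dy":0,"dz":0,"wx":0,"wy":0,"wz":0,"gripper":0},
    {"dx":-0.002,"dy":0,"dz":0,"wx":0,"wy":0,"wz":0,"gripper":0},
    {"dx":-0.002,"dy":0,"dz":-0.03,"wx":0,"wy":0,"wz":0,"gripper":0},
    {"dx":-0.002,"dy":0,"dz":-0.065,"wx":0,"wy":0,"wz":0,"gripper":0},
    {"dx":-0.002,"dy":0,"dz":-0.1,"wx":0,"wy":0,"wz":0,"gripper":0},
    {"dx":-0.002,"dy":0,"dz":-0.1,"wx":0,"wy":0,"wz":0,"gripper":0},
  ],
)

```text
time_s: 29.85
tool_pos: [0.5921, -0.1113, 0.2592]
tool_rot: [0.007, 0.78, 0.626, 0.004]
wrist_force: [0.6, -0.2, 2.5]
opening: 1.0
```

Run:
```python
from h import *
s=grab_frame("scene");t=grab_frame("top");f=grab_frame("wrist");st()
cv2.imwrite("pics/w13.png",f["pixels"]);cv2.imwrite("pics/s13.png",cv2.resize(s["pixels"][130:260,190:320],None,fx=5,fy=5,interpolation=cv2.INTER_CUBIC))
c=[]
for n,g,(x0,y0,x1,y1) in [("s",s,(205,175,262,240)),("t",t,(255,135,310,200)),("w",f,(0,0,512,384))]:
    hsv=cv2.cvtColor(g["pixels"],cv2.COLOR_BGR2HSV);h,S,v=cv2.split(hsv);roi=np.zeros(h.shape,bool);roi[y0:y1,x0:x1]=1
    b=blobs(((h<6)|(h>174))&(S>130)&(v>70)&roi,6);print(n,b)
    if b: c.append((g,b[int(np.argmax([q[0][4] for q in b]))][1]))
for i in range(len(c)):
  for j in range(i):
    X,e=tri(*c[i],*c[j]);d=X-PIV;print(X.round(4),round(e,4),"jig",d@EX,d@EY,d[2],"q",.61-np.arctan2(d@EY,d[2]))
```

```text
t 30.0 pos [ 0.5884 -0.11    0.2501] psi -0.2186 zax [ 1.4e-03 -7.0e-04 -1.0e+00] F [ 0.17  0.52 -0.9 ] T [-0.01  0.03 -0.03] op 0.998 j [-0.386  0.206  1.506 -0.     1.428 -0.168]
s [([222, 202, 7, 7, 41], [225.15, 205.15])]
t [([295, 162, 7, 7, 38], [298.34, 165.13])]
w [([238, 179, 30, 29, 713], [252.65, 192.53])]
[ 0.5914 -0.1028  0.1792] 0.0029 jig -0.0006871873018599005 -0.09122062699334635 0.029230843105012977 q 1.8706932563131602
[ 0.5912 -0.102   0.1791] 0.0014 jig -0.0010219971321249292 -0.09046605821570704 0.029068417245974976 q 1.8698978223753024
[ 0.5911 -0.1041  0.1761] 0.0013 jig -0.0007092181185276714 -0.09251297796550119 0.026135137040080747 q 1.9054686724738574
```

View pics/s13.png

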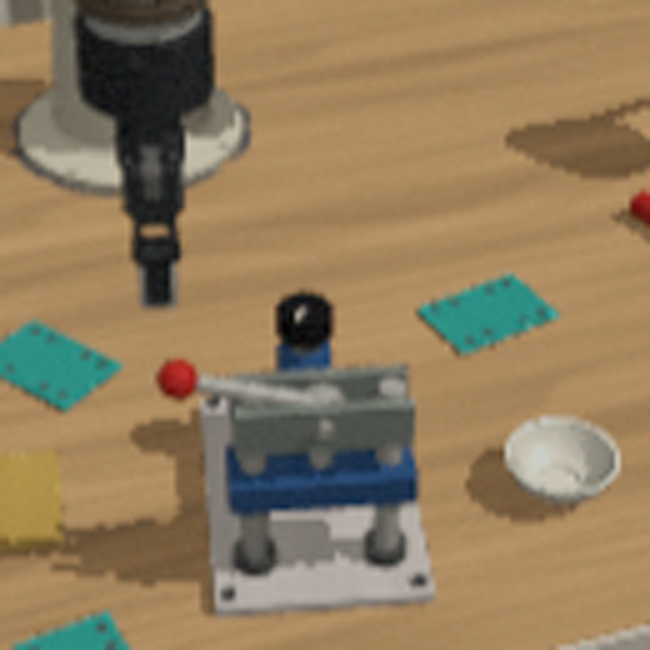

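View pics/w13.png

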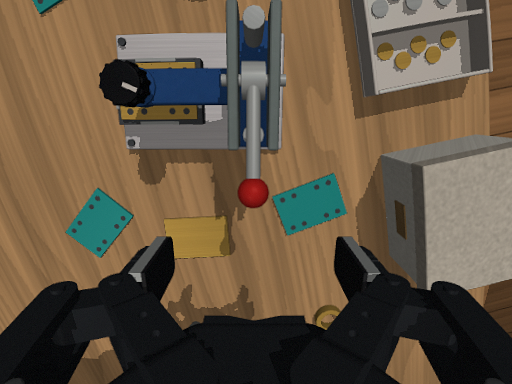

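The ball triangulates to 1.87–1.9 rad, just short of the 2.0 stop. I'll close the fingers and press straight down on it.

Run:
```python
from h import *
st();rel([.5912,-.1035,.2],-.2185)
```

```text
t 30.0 pos [ 0.5884 -0.11    0.2501] psi -0.2186 zax [ 1.4e-03 -7.0e-04 -1.0e+00] F [ 0.17  0.52 -0.9 ] T [-0.01  0.03 -0.03] op 0.998 j [-0.386  0.206  1.506 -0.     1.428 -0.168]
d [0.0069 0.0012 0.0501] w [ 0.0016  0.0004 -0.0001]
```

jog_arm(
  commands=[
    {"dx":0.007,"dy":0.001,"dz":0,"wx":0,"wy":0,"wz":0,"gripper":255},
    {"dx":0.007,"dy":0.001,"dz":0,"wx":0,"wy":0,"wz":0,"gripper":255},
    {"dx":0.007,"dy":0.001,"dz":0,"wx":0,"wy":0,"wz":0,"gripper":255},
    {"dx":0.007,"dy":0.001,"dz":0,"wx":0,"wy":0,"wz":0,"gripper":255},
    {"dx":0.007,"dy":0.001,"dz":0,"wx":0,"wy":0,"wz":0,"gripper":255},
    {"dx":0.007,"dy":0.001,"dz":0,"wx":0,"wy":0,"wz":0,"gripper":255},
    {"dx":0.007,"dy":0.001,"dz":0.02,"wx":0,"wy":0,"wz":0,"gripper":255},
    {"dx":0.007,"dy":0.001,"dz":0.04,"wx":0,"wy":0,"wz":0,"gripper":255},
    {"dx":0.007,"dy":0.001,"dz":0.052,"wx":0,"wy":0,"wz":0,"gripper":255},
    {"dx":0.007,"dy":0.001,"dz":0.06,"wx":0,"wy":0,"wz":0,"gripper":255},
    {"dx":0.007,"dy":0.001,"dz":0.065,"wx":0,"wy":0,"wz":0,"gripper":255},
    {"dx":0.007,"dy":0.001,"dz":0.068,"wx":0,"wy":0,"wz":0,"gripper":255},
    {"dx":0.007,"dy":0.001,"dz":0.07,"wx":0,"wy":0,"wz":0,"gripper":255},
    {"dx":0.007,"dy":0.001,"dz":0.07,"wx":0,"wy":0,"wz":0,"gripper":255},
  ],
)

```text
time_s: 31.17
tool_pos: [0.591, -0.1036, 0.1801]
tool_rot: [0.0, 0.78, 0.626, 0.0]
wrist_force: [0.8, -0.3, -0.1]
opening: -0.001
```

Run:
```python
from h import *
st()
s=grab_frame("scene");cv2.imwrite("pics/s14.png",cv2.resize(s["pixels"][130:260,190:320],None,fx=5,fy=5,interpolation=cv2.INTER_CUBIC))
```

```text
t 31.17 pos [ 0.591  -0.1036  0.1801] psi -0.219 zax [ 1.1e-03 -4.0e-04 -1.0e+00] F [ 0.83 -0.26 -0.08] T [-0.03 -0.02  0.01] op -0.001 j [-0.375  0.263  1.579 -0.     1.299 -0.156]
```

View pics/s14.png

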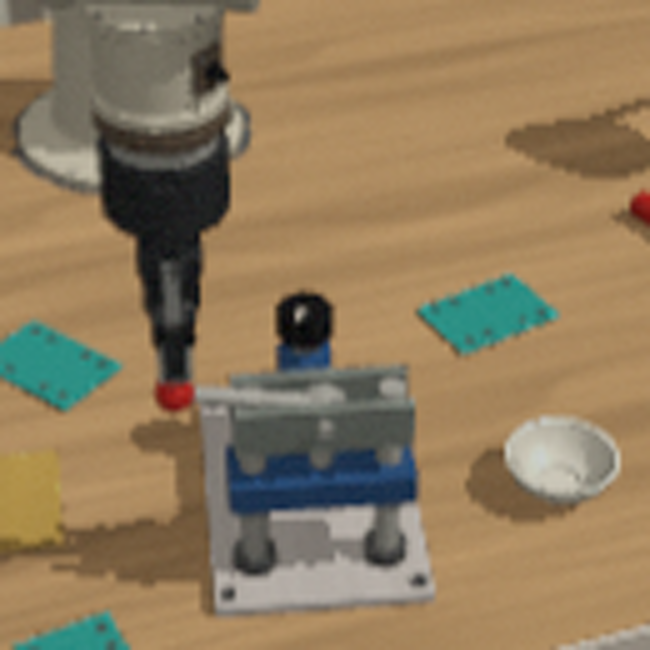

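The ball went down with the finger (crop (175,395), was 380). Pressing a little further to find the stop.

jog_arm(
  commands=[
    {"dx":0,"dy":0,"dz":0.002,"wx":0,"wy":0,"wz":0,"gripper":255},
    {"dx":0,"dy":0,"dz":0.004,"wx":0,"wy":0,"wz":0,"gripper":255},
    {"dx":0,"dy":0,"dz":0.004,"wx":0,"wy":0,"wz":0,"gripper":255},
  ],
)

```text
time_s: 31.47
tool_pos: [0.5916, -0.1038, 0.1793]
tool_rot: [0.001, 0.78, 0.626, 0.001]
wrist_force: [-5.9, 1.4, 14.7]
opening: -0.002
```

Run:
```python
from h import *
st()
```

```text
t 31.47 pos [ 0.5916 -0.1038  0.1793] psi -0.2187 zax [ 0.0029 -0.0015 -1.    ] F [-5.87  1.42 14.74] T [0.27 1.01 0.02] op -0.002 j [-0.375  0.264  1.58  -0.     1.295 -0.156]
```

A firm stop at z = 0.1793 with 15 N, where the stop was predicted at 0.1795. Lifting clear.

jog_arm(
  commands=[
    {"dx":0,"dy":0,"dz":-0.015,"wx":0,"wy":0,"wz":0,"gripper":255},
    {"dx":0,"dy":0,"dz":-0.045,"wx":0,"wy":0,"wz":0,"gripper":255},
    {"dx":0,"dy":0,"dz":-0.08,"wx":0,"wy":0,"wz":0,"gripper":255},
    {"dx":-0.03,"dy":-0.03,"dz":-0.11,"wx":0,"wy":0,"wz":0,"gripper":255},
    {"dx":-0.06,"dy":-0.06,"dz":-0.12,"wx":0,"wy":0,"wz":0,"gripper":255},
    {"dx":-0.06,"dy":-0.06,"dz":-0.12,"wx":0,"wy":0,"wz":0,"gripper":255},
    {"dx":-0.06,"dy":-0.06,"dz":-0.12,"wx":0,"wy":0,"wz":0,"gripper":255},
  ],
)

```text
time_s: 32.05
tool_pos: [0.5183, -0.1507, 0.2977]
tool_rot: [0.002, 0.781, 0.624, 0.001]
wrist_force: [-0.4, -0.0, 0.2]
opening: 0.001
```

Run:
```python
from h import *
s=grab_frame("scene");t=grab_frame("top");f=grab_frame("wrist");st()
cv2.imwrite("pics/w15.png",f["pixels"]);cv2.imwrite("pics/t15.png",t["pixels"]);cv2.imwrite("pics/s15.png",s["pixels"])
c=[]
for n,g,(x0,y0,x1,y1) in [("s",s,(205,175,262,240)),("t",t,(255,135,320,200)),("w",f,(0,0,512,384))]:
    hsv=cv2.cvtColor(g["pixels"],cv2.COLOR_BGR2HSV);h,S,v=cv2.split(hsv);roi=np.zeros(h.shape,bool);roi[y0:y1,x0:x1]=1
    b=blobs(((h<6)|(h>174))&(S>130)&(v>70)&roi,6);print(n,b)
    if b: c.append((g,b[int(np.argmax([q[0][4] for q in b]))][1]))
for i in range(len(c)):
  for j in range(i):
    X,e=tri(*c[i],*c[j]);d=X-PIV;print(X.round(4),round(e,4),"q",.61-np.arctan2(d@EY,d[2]))
```

```text
t 32.2 pos [ 0.5193 -0.1484  0.2946] psi -0.2189 zax [-4.e-04  1.e-03 -1.e+00] F [ 0.23 -0.42 -0.67] T [0.05 0.04 0.04] op 0.0 j [-5.030e-01  3.200e-02  1.608e+00  1.000e-03  1.502e+00 -2.840e-01]
s [([221, 205, 8, 7, 42], [224.67, 208.0])]
t [([295, 163, 8, 7, 44], [298.8, 165.91])]
w [([303, 116, 26, 25, 512], [315.59, 127.38])]
[ 0.5909 -0.1053  0.1679] 0.0039 q 1.9921037434526818
[ 0.591  -0.1043  0.1676] 0.002 q 1.9936622669059267
[ 0.587  -0.104   0.1873] 0.0012 q 1.8003193614120456
```

View pics/t15.png

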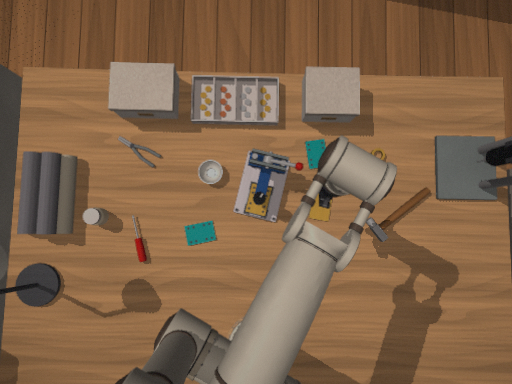

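View pics/w15.png

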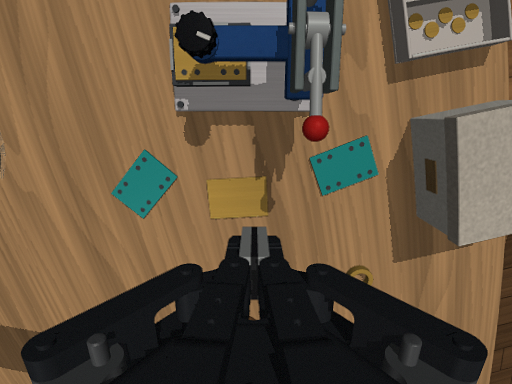

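View pics/s15.png

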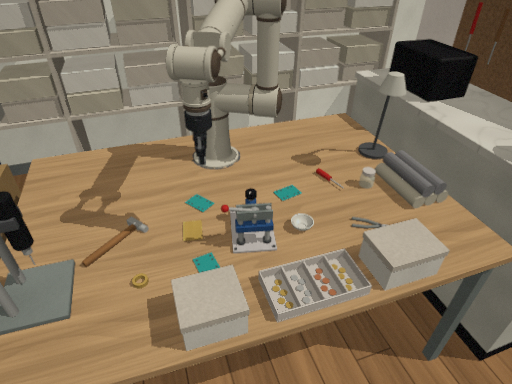

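The two wide-baseline views (scene with top, scene with wrist) give a lever angle of 1.99, so it is locked. The plate is on its rest and nothing else has moved. Handing in.

```bash
python3 -c "
from cell import *
print(job_done())"
```

```text
the job is handed in; nothing more can be done
None
```

I set the clamp nut and flipped the lever fully over to its stop, and the job was handed in at about 32 s of robot time.

- **Nut:** I turned it clockwise 2.10 rad, felt for the bite at the lever and found none up to about 8.8 mm of drop. I then turned it a further 1.40 rad.
- **Bite:** On the second sweep the lever was free up to upright. Past that the force at the ball rose to about 3.5 N, which matches a bite at 4.7–4.9 mm of drop, against 4.7 mm at upright.
- **Lock:** The pinch on the ball slipped near the end and left the lever at about 1.9 rad. I pressed it down from above with closed fingers and met a firm stop with about 15 N.

**Last checks:**
- Both camera pairs that include the scene camera put the lever at 1.99 rad. The top and wrist pair disagreed at 1.80 rad; it reads height poorly because those two views are nearly parallel.
- The plate was on its rest, and the other objects looked in place.
- The gripper was clear of everything, with the force reading near zero.
- During the first nut turn something, probably the wrist, moved the open lever from about 0.11 to 0.24 rad. I swung it back open before the second turn.
- The clamping force could not be measured directly.

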